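Clear the spent paint tubes into the self-closing waste box

ROBOT

A 6-joint arm with a two-finger parallel gripper is mounted at the origin on the work surface. World frame = base frame: x ahead of the robot, y to its left, z up, the work surface at z = 0. Lengths are in m, angles in rad, forces in N, time in s.
With the tool pointing down it reaches from about 0.35 to 0.875 m from the base axis. Payload 4.2 kg.
Tool frame: the origin (TCP) lies on the centre line of the jaws, within the pads' length; the fingertips stand ahead of it and the grasp point (between the pads) lies 5 mm behind it (r.tip_reach is the z of the fingertips in the tool frame, in m); z points along the fingers, y is the line along which they close (so a half turn about z gives the same grasp; the last joint's range is limited). The gripper opens to 87 mm and grips with 3 to 60 N. Pads are 19 mm wide; open, the fingers measure 117 mm over their backs; the gripper's body (75 mm by 190 mm) begins 51 mm behind the grasp point.
Start: joints at [-1.088, 0.385, 0.008, 0, -1.194, -0.259], TCP at [0.139, -0.609, 0.205] pointing down, gripper open.
Joint ranges: [-3.14, 3.14], [-1.21, 2.06], [-1.07, 1.41], [-3.16, 2.05], [-2.99, -0.16], [-3.1, 3.1]. Speed limits (rad/s): [2.79, 2.79, 3.14, 3.14, 3.14, 3.14].

INTERFACE

Orientations are given as a unit quaternion [x, y, z, w].
In Python, from station import r gives the robot as it stands. The module is installed in compiled form; this text tells all that it offers.
- The arm moves only by the tool carry_out, never from a script. Its argument "moves" is a list of rows, each a list of 4 numbers: the shift along the world's x, y, z scaled (see below), then the turn about the world's z scaled (see below). In form: [[dx, dy, dz, spin], ...]. A call has 1 to 5 rows; each row is the pose to reach, as a shift and turn from the pose commanded when the call began; what a row does not reach only later rows make up. The controller multiplies each number of a shift by 0.25 m and each number of a turn by 45 degrees. A row lasts 1/8 s, in which the tool goes at most 62.5 mm and 10.7 degrees, less where a joint would pass 70% of its speed; a pose out of reach is approached as far as the arm can. A call with a number of a shift or a turn outside -1 to 1 is refused whole. A call with a gripper value outside its range is refused whole. "gripper" is the opening, from 0 (shut) to 1 (fully open), set as the call begins (left out, the last holds). The fingers move at their own pace and stop on an object; "squeeze" is the grip in N (left out, the last holds). Time passes only in rows, so rows that repeat a pose let the fingers close. It gives the time, the measured TCP pose, the force, the opening and the grip force at its end, in the units of the state.
- r.observe(): the state, without advancing time (a new reading comes with each control period).
- r.read_camera(name): name is "side" or "top"; returns the picture (420x560x3 uint8, blue, green, red); there is no depth.
- r.camera_model(name): a dict with "fx", "fy", "cx", "cy" (pixels), "k1" (the pictures are not rectified: a ray, as slopes to the right and down, at radius r is drawn at 1 + k1 r^2 times it, then the intrinsics apply), "eye" and "attitude" of the camera in the world. Camera axes: x right, y up, looking along -z (the intrinsics and any distortion apply to the point x, -y, -z); pixel columns grow to the right and rows downward; lengths in m; the calibration is good to about 2 mm. A picture is of the moment at which its call begins. camera_model takes no time and is no camera call.
- r.sign_off(): hands the job in; it is judged then, once.
Trained networks look in the newest picture that a camera, given by its name, has taken for a name from the list of things; names that differ only in an ending like _2 or _b are one class to them, and where a whole thing is asked for, a point or a joint stands for the part that bears it (a point fixed in the world has none). Each returns a list of dicts, best first, with "p" (0 to 1); they miss things now and then, are a little off and sometimes report something else, mostly with a low value. They report only what shows in the picture. A call takes as long as a camera call. They do not tell look-alikes from the thing itself.
- r.spot_in(thing, camera): "xy" ([column, row] in pixels, amid what is visible of it).
- r.outline_of(thing, camera): "mask" (420x560 bool, what is visible of it) and "xy" ([column, row] in pixels, amid what is visible of it).
The state is a dict: "clock": time; "qpos": joint angles; "joint_velocities": joint speeds; "joint_torque": joint torques, N m; "tool_pos": TCP position; "ee_rot": TCP orientation; "contact_force": force on the tool from outside, world axes, zero at the start; "torque": the same for the moment, N m; "gripper_width": finger opening in m; "finger_force": force on a finger pad.
Only numpy, scipy, OpenCV 4.12 (cv2) and the standard library are available. Lean on these libraries where they do the work, as an engineer would, in place of code of your own. Each camera call takes 0.05 s, during which the arm holds its last target. There are 200 camera calls.

TASK

Clear every spent paint tube (the flattened ones with rolled-up tails, lying about the table) into the red self-closing waste box: first flip the box's ratchet selector to hold, raise the lid until the ratchet keeps it up by itself, and put the tubes inside. Then, with the lid still up, flip the selector back to free, lift the lid off its pawl and ease it down against its spring until it is fully shut, without letting it slam. Leave the new tubes in their tray and everything else on the table where it is.

Things in the scene. Friction and masses are not known exactly. Their poses are not given: they have to be found in the camera images.
- waste_box: Red steel waste box fixed on the table, turned a little either way: 200 mm deep (x), 220 wide (y), 130 high, walls 4, open on top under a hinged lid. Origin: centre of its underside; its x points from the front (towards the robot) to the hinge side, its y to the side with the ratchet, z up. Seen from above lid, ratchet and lever overhang: y from -113 to 195 mm.
- box_floor (a point): Centre of the box's inner floor, 4 mm above the table; the inside is 192 (x) by 212 mm (y), the rim 126 mm above this point. Tubes may be let go from just above the rim.
- lid (a joint): Angle of the red lid (rad): 0 shut, grows as its front edge swings up and back, stop at 1.70. A torsion spring shuts it from any angle: let go, it slams. It takes about 4 N up at the handle when shut, 2.5 N across when upright. With the selector at hold the ratchet lets it rise freely and holds it at about 0.91, 1.19 or 1.47, sinking back to the tooth last passed.
- ratchet (a point): Centre of the toothed steel ratchet quadrant (radius 44 mm) that turns with the lid on its hinge axis, outside the box's +y wall. A sprung pawl from the shaft in front catches its teeth. A pawl carrying the lid stays jammed in its tooth when the selector is flipped to free; it springs clear once the lid is raised 0.05 to 0.1 rad off the tooth, and then the lid moves freely both ways.
- lid_handle (a point): Middle of the lid's round bar handle: bar 10 mm thick along the box's y, 90 mm clear between its posts, bar axis 42 mm from the hinge plane, 35 mm clear gap between bar and lid. In the lid's frame 185 mm in front of the hinge axis and 42 mm above it (190 mm from the axis): it circles from in front to behind the upright lid's top. 20 mm of lid lies beyond the bar.
- lid_hinge (a point): Point on the lid's hinge axis, middle of the lid's width: box frame (100, 0, 133) mm. The axis runs along the box's y.
- selector (a joint): Angle of the ratchet selector lever (rad): 0 = free, leaning to the front of the box; 0.6 = hold, leaning to the hinge. Hard stops at both ends; stiff (about 2 N at the knob); stays where it is left. Turns about the pawl shaft, an axis along the box's y through box frame x = 53, z = 173 mm.
- selector_knob (a point): Centre of the black ball knob (18 mm) on the selector lever, 55 mm from the shaft axis; box frame y = 185 mm, 72 mm outside the lid's edge. It travels 32 mm along the box's x between its stops (x from 37 to 69 mm), about 226 mm above the table at both ends, 228 mm midway.
- spent_red: Spent red paint tube, squeezed flat: bare aluminium with a red band, rolled-up tail 30 mm wide at -x, white cap at +x; 93 mm long (x from -42 to 51), body 26 mm wide (y) and 14 mm thick, 30 g. Lies flat; origin on its underside in the middle of the 58 mm long body. May be absent.
- spent_blue: Spent blue paint tube, squeezed flat: bare aluminium with a blue band, rolled-up tail 30 mm wide at -x, white cap at +x; 93 mm long (x from -42 to 51), body 26 mm wide (y) and 14 mm thick, 30 g. Lies flat; origin on its underside in the middle of the 58 mm long body. May be absent.
- spent_yellow: Spent yellow paint tube, squeezed flat: bare aluminium with a yellow band, rolled-up tail 30 mm wide at -x, black cap at +x; 93 mm long (x from -42 to 51), body 26 mm wide (y) and 14 mm thick, 30 g. Lies flat; origin on its underside in the middle of the 58 mm long body. May be absent.
- spent_green: Spent green paint tube, squeezed flat: bare aluminium with a green band, rolled-up tail 30 mm wide at -x, white cap at +x; 93 mm long (x from -42 to 51), body 26 mm wide (y) and 14 mm thick, 30 g. Lies flat; origin on its underside in the middle of the 58 mm long body. May be absent.
- spent_violet: Spent violet paint tube, squeezed flat: bare aluminium with a violet band, rolled-up tail 30 mm wide at -x, white cap at +x; 93 mm long (x from -42 to 51), body 26 mm wide (y) and 14 mm thick, 30 g. Lies flat; origin on its underside in the middle of the 58 mm long body. May be absent.
- tray: white plastic tray 300 x 160 x 45 mm holding the new tubes; origin at the centre of its underside
- new_a: new, full round paint tube in the tray (28 mm round, white with a red band), not to be touched
- new_b: new, full round paint tube in the tray (white with a blue band), not to be touched
- new_c: new, full round paint tube in the tray (white with an orange band), not to be touched
- jar_a: glass jar with a lid, 72 mm round, 110 mm tall, bystander
- jar_b: brown-grey jar with a dark lid, 76 mm round, 105 mm tall, bystander
- solvent: amber bottle, 60 mm round, 150 mm tall, bystander
- brush_pot: pot with brushes, 76 mm round, about 245 mm tall with the brushes, bystander
- palette_knife: palette knife lying flat, 210 mm long, 16 mm high, bystander
- dipper: small open aluminium cup, 52 mm round, 34 mm tall, bystander
- jar_lid: loose dark jar lid, 68 mm round, 14 mm thick, bystander
Not all that is in view belongs to the job. Leave any brown or pink look-alike of the spent_red alone.

How it is judged:
By the outcome, as a careful person would: the job done as asked, in the order asked, and still so for the second after the job is handed in, with the robot touching nothing.
Of spent_red, spent_blue, spent_yellow, spent_green, spent_violet only 2 to 4 are there at a start; the rules pass over those that are not, and their reading is None.
At some moment in a run one of spent_red, spent_blue, spent_yellow, spent_green, spent_violet may be knocked a few centimetres aside while the robot is not near it.
It also fails if it takes over 210 s, if anything falls off the work surface, if the arm or the gripper's body presses on something with over 40 N, if the wrist force passes 120 N, or if a joint passes its speed limit or range.

## Working session

There is one attempt and no reset: what is moved stays moved. The work goes in short steps, Python scripts to look and compute and a tool call to move; the robot and the scene stay as the last step left them, time stands still between calls to the robot, and variables do not carry over. Pictures are saved under pics/ and viewed, at most 14 in all, crops included, and the job is handed in when it is done.

Besides the shell and the picture viewer there is one more tool, called after "Emit:" by a JSON object that holds its "op" and its "data", one argument or row to a line. carry_out: Moves the arm, as the interface text tells. Its arguments: {"type":"object","properties":{"moves":{"type":"array"},"gripper":{"type":"number"},"squeeze":{"type":"number"}},"required":["moves"]}

```bash
mkdir -p pics; cat > h.py <<'E'
import numpy as np, cv2
from station import r
from scipy.spatial.transform import Rotation as R
def cam(n):
    m=r.camera_model(n); a=np.array(m["attitude"],float)
    M=R.from_quat(a).as_matrix() if a.size==4 else a.reshape(3,3)
    return m,M,np.array(m["eye"])
def ray(n,xy):
    m,M,e=cam(n)
    K=np.array([[m["fx"],0,m["cx"]],[0,m["fy"],m["cy"]],[0,0,1]])
    p=cv2.undistortPoints(np.array([[xy]],float),K,np.array([m["k1"],0,0,0.]))[0,0]
    return e,M@np.array([p[0],-p[1],-1.])
def at_z(n,xy,z):
    e,d=ray(n,xy); return e+d*(z-e[2])/d[2]
def proj(n,P):
    m,M,e=cam(n); c=(np.atleast_2d(P)-e)@M; x=c[:,0]/-c[:,2]; y=-c[:,1]/-c[:,2]; s=1+m["k1"]*(x*x+y*y)
    return np.c_[m["fx"]*x*s+m["cx"],m["fy"]*y*s+m["cy"]]
def tri(pa,pb):
    e1,d1=ray("top",pa); e2,d2=ray("side",pb)
    A=np.c_[d1,-d2]; s=np.linalg.lstsq(A,e2-e1,rcond=None)[0]
    a,b=e1+d1*s[0],e2+d2*s[1]; return (a+b)/2,np.linalg.norm(a-b)
E
python3 - <<'E'
from h import *
for n in("top","side"):
    cv2.imwrite(f"pics/{n}0.png",r.read_camera(n)); print(n,r.camera_model(n))
    for t in ["waste_box","spent_red","spent_blue","spent_yellow","spent_green","spent_violet","lid_handle","selector_knob","ratchet","tray"]:
        print(t,[(round(d["p"],2),np.round(d["xy"]).tolist()) for d in r.spot_in(t,n)][:4])
print(r.observe(), r.tip_reach)
E
```

```text
top {'fx': 490.871274453453, 'fy': 490.871274453453, 'cx': 281.5726678293122, 'cy': 208.2434537183699, 'k1': 0.0029093628367425042, 'eye': array([ 0.39287362, -0.09169075,  1.59207181]), 'attitude': array([-0.04046205,  0.04667312,  0.71168768, -0.69977503])}
waste_box [(0.72, [253.0, 213.0])]
spent_red [(0.71, [182.0, 251.0]), (0.65, [146.0, 223.0]), (0.47, [133.0, 249.0]), (0.31, [412.0, 277.0])]
spent_blue []
spent_yellow []
spent_green [(0.7, [367.0, 244.0])]
spent_violet [(0.46, [157.0, 280.0])]
lid_handle [(0.72, [255.0, 218.0])]
selector_knob [(0.5, [208.0, 196.0])]
ratchet [(0.92, [255.0, 217.0]), (0.28, [440.0, 267.0])]
tray [(0.58, [422.0, 243.0]), (0.54, [255.0, 217.0])]
side {'fx': 421.29359185421833, 'fy': 421.29359185421833, 'cx': 274.5019045318522, 'cy': 211.53367835594784, 'k1': -0.04415643514305415, 'eye': array([0.37058305, 0.85413395, 0.93619772]), 'attitude': array([-0.04743899,  0.43429578,  0.89229442, -0.11378655])}
waste_box [(0.56, [284.0, 254.0]), (0.25, [330.0, 377.0])]
spent_red [(0.95, [248.0, 371.0]), (0.84, [285.0, 399.0]), (0.54, [298.0, 340.0])]
spent
[... 328 characters left out ...]
': array([-1.08839155e+00,  3.84688398e-01,  7.87865783e-03,  1.49543146e-05,
       -1.19400573e+00, -2.58587068e-01]), 'joint_velocities': array([-0.00061564,  0.0005952 ,  0.00207717, -0.000139  ,  0.0019127 ,
       -0.00206014]), 'joint_torque': array([-7.27583902e-04, -3.90477920e+01,  1.87627923e+01,  4.22449216e+00,
        1.54837343e-02, -2.35359244e-05]), 'tool_pos': array([ 0.13872366, -0.60937847,  0.20455094]), 'ee_rot': array([-1.11678149e-01,  9.93744429e-01,  6.40260331e-06, -9.94568643e-06]), 'contact_force': array([-0.38748802, -0.42133466,  0.12996122]), 'torque': array([0.02471363, 0.03425743, 0.0012002 ]), 'finger_force': 0.0, 'gripper_width': 0.08690899804114105} 0.014
```

View pics/top0.png

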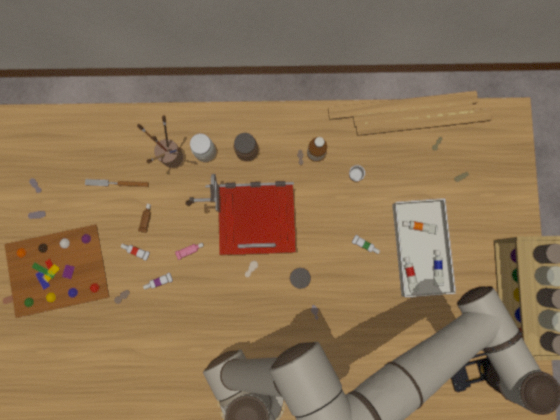

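View pics/side0.png

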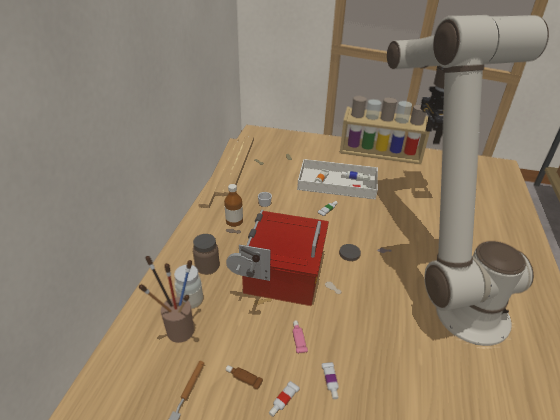

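```bash
cat > m.py <<'E'
from h import *
import sys
E
python3 - <<'E'
from h import *
im=cv2.imread("pics/top0.png"); s=cv2.imread("pics/side0.png")
f=lambda a:cv2.resize(a,None,fx=4,fy=4,interpolation=cv2.INTER_CUBIC)
a=f(im[175:295,110:210]); b=f(im[175:295,180:280])
cv2.imwrite("pics/c1.png",np.hstack([a,b]))
a=f(s[205:305,220:320]); b=f(s[320:420,220:320]);cv2.imwrite("pics/c2.png",np.hstack([a,b]))
for t in("spent_red","spent_green","spent_violet"):
    for d in r.outline_of(t,"top"):
        m=d["mask"]; ys,xs=np.nonzero(m)
        P=np.array([at_z("top",(x,y),0.008)[:2] for x,y in zip(xs,ys)]); c=P.mean(0); w,v=np.linalg.eigh(np.cov((P-c).T))
        print(t,round(d["p"],2),np.round(d["xy"]),len(xs),np.round(c,3),"axis deg",round(np.degrees(np.arctan2(v[1,1],v[0,1])),0),np.round(np.sqrt(w)*3.46,3))
for p in [(238,246),(274,244)]: print("handle",at_z("top",p,0.175))
for p in [(219,186),(293,184),(297,254),(220,255)]: print("lid corner",at_z("top",p,0.134))
print("knob",at_z("top",(190,201),0.226),tri((190,201),(257,258)))
E
```

```text
spent_red 0.74 [204. 196.] 194 [0.627 0.15 ] axis deg 112.0 [0.042 0.106]
spent_red 0.62 [135. 252.] 224 [0.459 0.367] axis deg 67.0 [0.025 0.089]
spent_red 0.51 [147. 221.] 223 [0.562 0.335] axis deg 168.0 [0.026 0.088]
spent_red 0.17 [166. 153.] 839 [0.791 0.273] axis deg -147.0 [0.089 0.153]
spent_green 0.77 [363. 245.] 177 [ 0.467 -0.373] axis deg 60.0 [0.023 0.081]
spent_violet 0.63 [157. 280.] 212 [0.361 0.289] axis deg 110.0 [0.024 0.088]
handle [0.46091309 0.02166328 0.175     ]
handle [ 0.4649027 -0.0820621  0.175    ]
lid corner [0.6439422  0.08086806 0.134     ]
lid corner [ 0.64647887 -0.14179143  0.134     ]
lid corner [ 0.43628062 -0.14938292  0.134     ]
lid corner [0.4372403  0.07826108 0.134     ]
knob [0.58675782 0.15130305 0.226     ] (array([0.58434637, 0.15235731, 0.21682165]), np.float64(0.007416683232501722))
```

View pics/c1.png

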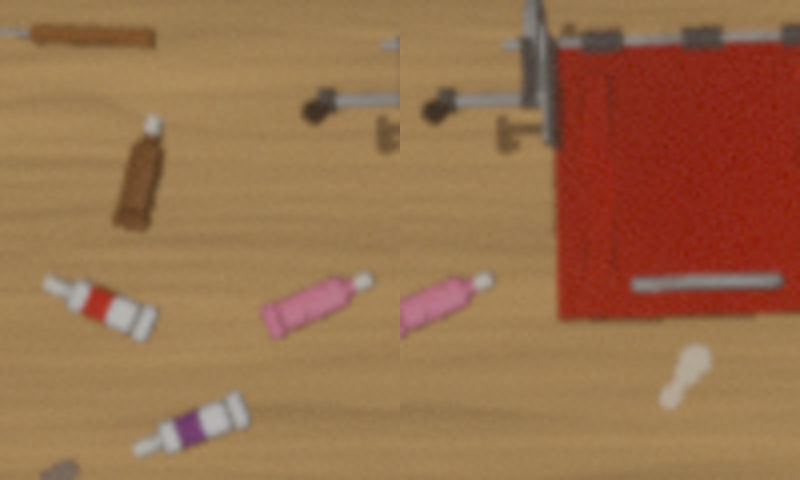

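View pics/c2.png

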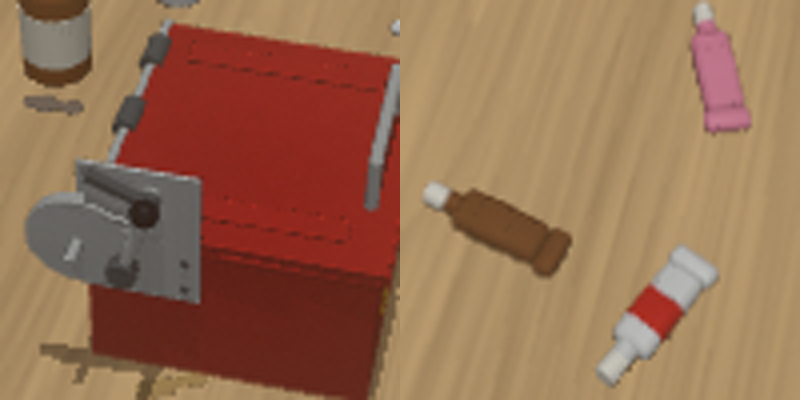

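Emit:
{"op": "carry_out", "data": {
  "moves": [
    [0.4, 0.4, 0.3, 0.3],
    [0.8, 0.8, 0.48, 0.6],
    [0.8, 0.8, 0.48, 1],
    [0.8, 0.8, 0.48, 1],
    [0.8, 0.8, 0.48, 1]
  ],
  "gripper": 0
}}

```text
clock: 1.88
tool_pos: [0.3399, -0.4079, 0.3258]
ee_rot: [-0.485, 0.875, -0.001, 0.0]
contact_force: [0.6, -0.1, 0.3]
gripper_width: 0.0448
finger_force: 0.0
```

Emit:
{"op": "carry_out", "data": {
  "moves": [
    [0.64, 1, 0, 0.76],
    [0.64, 1, 0, 0.76],
    [0.64, 1, 0, 0.76],
    [0.64, 1, 0, 0.76],
    [0.64, 1, 0, 0.76]
  ]
}}

```text
clock: 2.5
tool_pos: [0.4997, -0.1571, 0.3248]
ee_rot: [0.72, -0.694, 0.0, -0.0]
contact_force: [0.3, -1.2, -0.0]
gripper_width: 0.0013
finger_force: 0.0
```

Emit:
{"op": "carry_out", "data": {
  "moves": [
    [0.1, 1, 0, 0],
    [0.1, 1, 0, 0],
    [0.1, 1, 0, 0],
    [0.1, 1, 0, 0],
    [0.1, 1, 0, 0]
  ]
}}

```text
clock: 3.12
tool_pos: [0.5238, 0.0943, 0.324]
ee_rot: [0.721, -0.692, -0.0, 0.0]
contact_force: [-0.4, -1.9, -0.2]
gripper_width: 0.0005
finger_force: 0.0
```

```bash
python3 - <<'E'
from h import *
a=r.read_camera("top"); b=r.read_camera("side")
cv2.imwrite("pics/t1.png",np.hstack([a[60:420],b[60:420]])[:,:])
im=np.hstack([a,b]); cv2.imwrite("pics/t1.png",cv2.resize(im,(800,300),interpolation=cv2.INTER_AREA))
o=r.observe(); print(o["clock"],o["tool_pos"],o["ee_rot"],o["qpos"])
t=R.from_quat(o["ee_rot"]).as_matrix(); print("tool y heading",np.degrees(np.arctan2(t[1,1],t[0,1])))
E
```

```text
3.225 [0.52359486 0.09116286 0.32444022] [ 7.20040919e-01 -6.93931552e-01  7.36572857e-06  2.75772353e-04] [ 4.77903300e-01  1.61700922e-01 -3.24488639e-03  1.93174995e-04
 -1.40636831e+00 -4.41008650e-01]
tool y heading -177.88428206912755
```

View pics/t1.png

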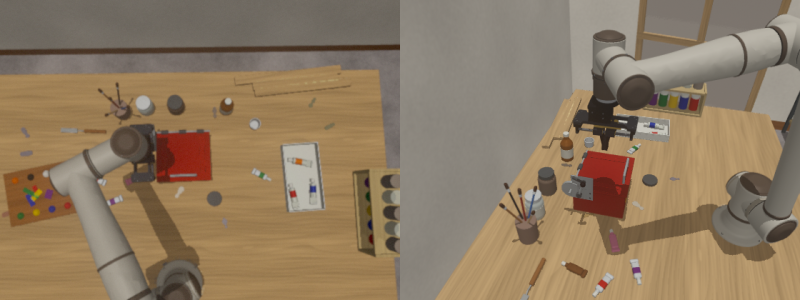

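Emit:
{"op": "carry_out", "data": {
  "moves": [
    [0, 0.256, 0, 0],
    [0, 0.256, -0.2, 0],
    [0, 0.256, -0.416, 0],
    [0, 0.256, -0.416, 0],
    [0, 0.256, -0.416, 0]
  ]
}}

```text
clock: 3.85
tool_pos: [0.5255, 0.154, 0.2232]
ee_rot: [0.719, -0.695, 0.001, -0.002]
contact_force: [0.4, -0.1, 0.6]
gripper_width: 0.0006
finger_force: 0.0
```

Emit:
{"op": "carry_out", "data": {
  "moves": [
    [0.07, 0, 0, 0],
    [0.11, 0, 0, 0],
    [0.15, 0, 0, 0],
    [0.19, 0, 0, 0],
    [0.22, 0, 0, 0]
  ]
}}

```text
clock: 4.47
tool_pos: [0.5794, 0.1546, 0.2206]
ee_rot: [0.719, -0.695, 0.0, 0.0]
contact_force: [-1.0, -0.2, -0.2]
gripper_width: 0.0002
finger_force: 0.0
```

Emit:
{"op": "carry_out", "data": {
  "moves": [
    [0.015, 0, 0, 0],
    [0.03, 0, 0, 0],
    [0.045, 0, 0, 0]
  ]
}}

```text
clock: 4.85
tool_pos: [0.5901, 0.1546, 0.2206]
ee_rot: [0.72, -0.694, 0.0, 0.0]
contact_force: [-0.4, -0.1, 0.1]
gripper_width: 0.0007
finger_force: 0.0
```

```bash
python3 - <<'E'
from h import *
b=r.read_camera("side")
cv2.imwrite("pics/s2.png",cv2.resize(b[170:320,180:340],None,fx=3.5,fy=3.5))
o=r.observe(); print(o["clock"],o["tool_pos"],o["contact_force"])
E
```

```text
4.9 [0.59049462 0.15468101 0.22052741] [0.05209793 0.03473876 1.56819525]
```

View pics/s2.png

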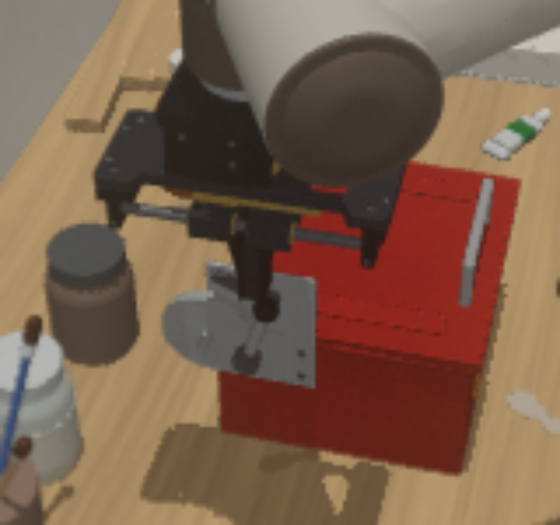

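```bash
python3 - <<'E'
from h import *
for ox,oy,yaw in[(0.548,-.029,2.2),(0.545,-.031,1.5)]:
    c,s=np.cos(np.radians(yaw)),np.sin(np.radians(yaw)); W=lambda p:np.array([ox+c*p[0]-s*p[1],oy+s*p[0]+c*p[1],p[2]])
    for k,x in(("free",.037),("hold",.069)):
        P=W((x,.185,.226)); print(k,P.round(3),proj("top",P).round(1),proj("side",P).round(1))
    for p in[(-.105,.113,.135),(-.105,-.113,.135),(.1,.113,.135),(.1,-.113,.135),(-.085,.045,.175),(-.085,-.045,.175)]:print(p,proj("top",W(p)).round(1),proj("side",W(p)).round(1))
t=np.array([0.5905,.1547,.2065]); print(proj("side",t),proj("side",t+[0,0,.03]))
E
```

```text
free [0.578 0.157 0.226] [[187.8 204.2]] [[257.5 256.8]]
hold [0.61  0.159 0.226] [[187.5 192.9]] [[244.6 254.8]]
(-0.105, 0.113, 0.135) [[219.4 254.5]] [[317.2 271.4]]
(-0.105, -0.113, 0.135) [[295.8 250.2]] [[326.9 218.2]]
(0.1, 0.113, 0.135) [[216.7 186.1]] [[241.4 259.2]]
(0.1, -0.113, 0.135) [[291.7 182.1]] [[260.9 208.9]]
(-0.085, 0.045, 0.175) [[241.1 245.8]] [[314.3 241.8]]
(-0.085, -0.045, 0.175) [[272.3 244.1]] [[318.5 221. ]]
free [0.577 0.155 0.226] [[188.7 204.4]] [[258.  256.2]]
hold [0.609 0.156 0.226] [[188.5 193.1]] [[245.2 254. ]]
(-0.105, 0.113, 0.135) [[219.6 255.1]] [[317.9 271.3]]
(-0.105, -0.113, 0.135) [[296.1 251.7]] [[328.4 218.3]]
(0.1, 0.113, 0.135) [[217.7 186.6]] [[242.4 258.5]]
(0.1, -0.113, 0.135) [[292.9 183.5]] [[262.5 208.5]]
(-0.085, 0.045, 0.175) [[241.4 246.7]] [[315.2 241.7]]
(-0.085, -0.045, 0.175) [[272.7 245.3]] [[319.8 221. ]]
[[252.86788042 260.91328238]] [[252.64296228 251.97938274]]
```

Emit:
{"op": "carry_out", "data": {
  "moves": [
    [-0.15, 0, 0, 0],
    [-0.28, 0, 0, 0],
    [-0.28, 0, 0, 0]
  ]
}}

```text
clock: 5.28
tool_pos: [0.5184, 0.1545, 0.2214]
ee_rot: [0.72, -0.694, -0.0, -0.0]
contact_force: [0.7, -0.3, 0.4]
gripper_width: 0.0004
finger_force: 0.0
```

```bash
python3 - <<'E'
from h import *
b=r.read_camera("side"); a=cv2.imread("pics/side0.png")
f=lambda x:cv2.resize(x[225:295,215:285],None,fx=5.7,fy=5.7,interpolation=cv2.INTER_CUBIC)
cv2.imwrite("pics/s3.png",np.hstack([f(a),f(b)]))
o=r.observe(); print(o["clock"],o["tool_pos"],o["contact_force"])
E
```

```text
5.325 [0.51968947 0.15477132 0.2213659 ] [0.15979666 0.88359466 0.20491558]
```

View pics/s3.png

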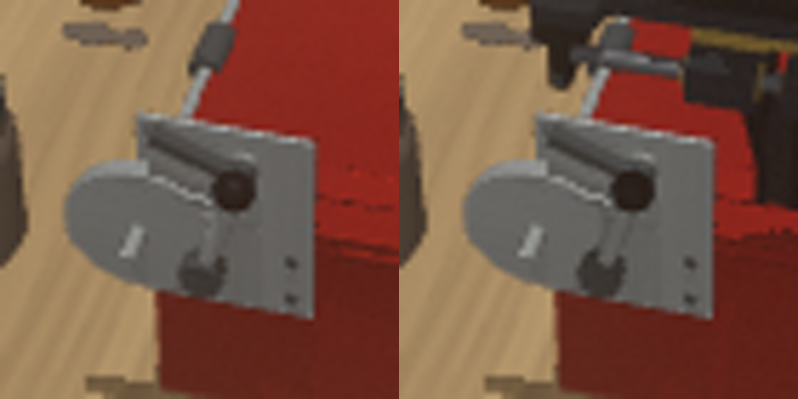

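```bash
python3 - <<'E'
from h import *
g=cv2.resize(cv2.imread("pics/s2.png",0),(160,150),interpolation=cv2.INTER_AREA)
a=cv2.imread("pics/side0.png",0)
print("cols 244..264")
for y in range(244,270): print(y,' '.join('%3d'%v for v in g[y-170,244-180:265-180]),' | ',' '.join('%3d'%v for v in a[y,244:265]))
print(tri((189.2,202),(255.7,258.3)), at_z("side",(255.7,258.3),.226), at_z("top",(189.2,202),.226))
E
```

```text
cols 244..264
244 140 135  88  40  31  33  35  34  34  33  30  29  29  40  62  65  65  64  64  65  64  |  139 145 139 147 139  76  69  69  69  69  70  69  69  69  69  68  68  67  68  68  68
245 138 129 105  45  31  33  35  33  34  33  29  29  30  40  62  65  65  64  64  65  65  |  143 128 137 128 114  71  70  69  68  68  69  68  69  70  68  68  69  68  68  68  67
246 110 121 120  55  32  32  34  34  35  34  30  28  30  40  62  64  64  65  64  65  65  |  110 124 143 152 164 132 128  98  83  68  68  68  68  68  68  68  68  69  68  67  68
247  91  97  96  60  34  33  35  35  34  34  30  29  30  42  67  68  68  67  66  66  65  |   92  99 101 101 100 100 114 124 142 155 167 131 128  96  83  67  68  67  67  68  68
248  72  68  76  62  35  32  35  35  34  34  31  30  30  48  89  95  94  85  80  75  72  |   76  82  90 100  98 100 100 100 101 103 101 102 116 125 146 150 166 130 126  95  81
249  53  52  54  54  35  32  35  34  34  33  30  29  30  46  88  94  95  95  95  95  94  |   76  76  76  82  93  95  95 100 100 102 102 102 101 101 101  99 102 100 113 121 145
250  51  51  50  47  33  32  3
[... 2938 characters left out ...]
 95  94  99 100  99  97
267  94  94  94  94  93  90  85  90  93  90  85  91  92  93  92  94  93  93  94  93  92  |   99  98  99  99  98  98  96 104 101  93  86  92  93  94  93  95  94  98  99  98  97
268  94  93  93  91  85  73  81  91  94  89  89  92  92  93  93  94  93  93  94  94  92  |   98  98  98  98  97  83  96 104  97  89  89  93  93  93  94  94  93  98  99  98  97
269  94  94  92  78  57  56  79  92  91  83  89  92  92  93  93  94  94  93  94  93  92  |   99  99  98  87  70  73  96 102  94  84  93  93  92  93  94  93  93  98  99  97  97
(array([0.58413962, 0.15489258, 0.21748225]), np.float64(0.00202772116624353)) [0.58058119 0.16320354 0.226     ] [0.58396259 0.1535269  0.226     ]
```

```bash
python3 - <<'E'
from h import *
o=r.observe(); t=np.array(o["tool_pos"]); print(t)
out=[]
for n in("top","side"):
    b=r.read_camera(n).copy(); 
    p=proj(n,t+[0,0,-.014])[0]; k=proj(n,[.58,.157,.226])[0]; print(n,p,k)
    x0,y0=(int(p[0])-35,int(p[1])-45); c=cv2.resize(b[y0:y0+70,x0:x0+70],None,fx=5.7,fy=5.7,interpolation=cv2.INTER_NEAREST)
    for P,col in((t+[0,0,-.014],(0,255,0)),(t+[0,0,.016],(0,255,255)),(np.array([.58,.157,.226]),(255,255,0))):
        q=((proj(n,P)[0]-[x0,y0]+.5)*5.7).astype(int); cv2.drawMarker(c,tuple(int(v) for v in q),col,cv2.MARKER_CROSS,14,1)
    out.append(c)
cv2.imwrite("pics/s4.png",np.hstack(out))
E
```

```text
[0.51968947 0.15477132 0.2213659 ]
top [189.80776544 225.43444862] [187.95060747 203.42038978]
side [281.12389163 266.07463785] [256.65171393 256.58377796]
```

View pics/s4.png

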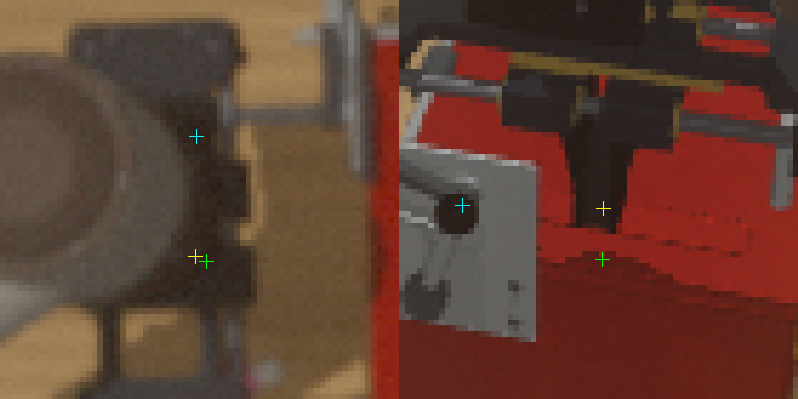

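```bash
python3 - <<'E'
from h import *
for z in(.27,.30,.33,.36):
    print(z,proj("top",[.52,.1548,z]),proj("side",[.52,.1548,z]), at_z("top",(181.4,225),z)[:2])
print(at_z("side",(280.7,261.7),.2074),at_z("side",(280.7,261.7),.222))
o=r.observe(); print(o["qpos"],r.camera_model("side")["eye"],r.camera_model("top")["eye"])
E
```

```text
0.27 [[185.67218697 223.27101023]] [[281.64067414 246.96383267]] [0.51550797 0.1662737 ]
0.3 [[183.5556428  222.21732534]] [[281.9678785  237.26135914]] [0.51272519 0.16042006]
0.33 [[181.33949111 221.11406165]] [[282.30775432 227.17082881]] [0.50994241 0.15456642]
0.36 [[179.01652991 219.95763509]] [[282.66099696 216.67012065]] [0.50715964 0.14871278]
[0.52411867 0.14067555 0.2074    ] [0.52104289 0.15496826 0.222     ]
[ 5.87865156e-01  2.33190846e-01 -1.68519006e-01  2.79172089e-04
 -1.16808103e+00 -5.52492035e-01] [0.37058305 0.85413395 0.93619772] [ 0.39287362 -0.09169075  1.59207181]
```

Emit:
{"op": "carry_out", "data": {
  "moves": [
    [0, 0, -0.08, 0],
    [0, 0, -0.08, 0],
    [0.1, 0, -0.08, 0],
    [0.14, 0, -0.08, 0],
    [0.17, 0, -0.08, 0]
  ]
}}

```text
clock: 6.05
tool_pos: [0.5631, 0.1545, 0.2005]
ee_rot: [0.719, -0.695, -0.0, 0.0]
contact_force: [-0.6, -0.1, 0.2]
gripper_width: 0.0005
finger_force: 0.0
```

Emit:
{"op": "carry_out", "data": {
  "moves": [
    [0.03, 0, 0, 0],
    [0.06, 0, 0, 0],
    [0.08, 0, 0, 0]
  ]
}}

```text
clock: 6.42
tool_pos: [0.5827, 0.1546, 0.2007]
ee_rot: [0.719, -0.695, 0.0, -0.0]
contact_force: [-2.2, -0.1, 1.0]
gripper_width: 0.0007
finger_force: 1.0
```

```bash
python3 - <<'E'
from h import *
g=cv2.cvtColor(r.read_camera("side"),cv2.COLOR_BGR2GRAY)
o=r.observe(); print(o["clock"],o["tool_pos"],o["contact_force"])
for y in range(246,272): print(y,' '.join('%3d'%v for v in g[y,238:268]))
E
```

```text
6.475 [0.58328182 0.15463642 0.20054642] [-0.96578318 -1.12292251  1.7100523 ]
246 124  99  94  93  93  93 108  96 116  97  66  35  30  31  31  36  37  38  37  37  38  36  37  37  36  36  36  39  71  65
247 124 103  98  98  99  93  97  98  99  98  66  33  30  29  31  36  36  36  37  37  36  37  36  36  36  37  37  34  55  64
248 111 102  98  98  99 100  97  98  94  99  94  33  31  31  32  35  34  36  32  28  31  32  34  43  47  37  36  35  58  65
249 140 102  99  97  98  99  97  98  99  99  98  48  31  31  31  36  35  36  33  30  29  28  27  81  96  98  82  81  99  82
250 141 101  98  96  98  98  97  98  99  98  97  63  32  30  32  34  34  35  34  28  30  29  35  95  94  94  92  91  93  92
251 143  88  72  76  79  81  87  92  98  98  98  86  33  31  32  35  35  36  34  30  29  30  43  96  94  93  93  93  94  93
252 143  80  75  78  78  77  76  76  76  80  77  81  42  30  34  35  33  35  35  30  30  29  44  96  94  93  93  93  93  92
253 147  89  53  58  54  51  52  77  44  33  31  34  31  30  32  35  36  33  36  32  30  29  43  94  94  93  93  93  92  92
254 142  72  62  61  52  52  
[... 1502 characters left out ...]
  92  96  90  82  91  91  85  91  92  94  93  93  93  94  94  94  92  93  92  93
267  92  88  84  97  93  93  94  93  93  94  91  95  92  82  90  89  84  92  92  93  93  93  93  93  94  93  93  93  91  91
268  91  86  94  98  95  94  93  93  93  93  89  95  93  85  91  87  87  93  92  93  93  93  93  93  94  92  92  94  93  92
269  89  88  93  97  94  94  95  93  94  81  66  94  93  75  60  77  92  93  92  93  93  93  93  93  94  93  92  92  92  92
270  89  93  92  97  94  93  93  93  92  60  63  94  94  76  51  50  68  92  92  94  94  93  93  93  93  93  93  61  59  92
271  90  93  93  97  93  93  92  93  79  50  52  61  61  51  50  49  58  92  92  93  93  93  93  93  93  93  92  63  53  82
```

Emit:
{"op": "carry_out", "data": {
  "moves": [
    [0.015, 0, 0, 0],
    [0.03, 0, 0, 0],
    [0.04, 0, 0, 0],
    [0.04, 0, 0, 0]
  ]
}}

```text
clock: 6.98
tool_pos: [0.5928, 0.1547, 0.2004]
ee_rot: [0.719, -0.695, 0.0, -0.0]
contact_force: [-0.6, 0.5, 0.5]
gripper_width: 0.0005
finger_force: 0.4
```

```bash
python3 - <<'E'
from h import *
g=cv2.cvtColor(r.read_camera("side"),cv2.COLOR_BGR2GRAY)
o=r.observe(); print(o["clock"],o["tool_pos"],o["contact_force"])
for y in range(252,262): print(y,' '.join('%3d'%v for v in g[y,234:264]))
E
```

```text
7.025 [0.59274998 0.15473143 0.20043604] [-0.59395598  0.26435576  0.19658628]
252 144 139 135 139 144  88  69  74  75  63  55  61  31  30  34  37  34  36  34  30  31  29  53  76  89  90  95  95  95  93
253 144 139 141 144 147  85  52  62  41  31  32  30  31  31  32  35  34  36  34  31  30  30  39  49  61  74  91  95  93  93
254 141 142 143 143 143  60  51  32  32  32  31  30  31  32  33  35  34  35  34  30  32  30  37  49  49  50  90  94  94  93
255 127 126 128 129  96  66  52  32  34  33  33  32  32  30  32  35  34  35  33  31  29  29  32  49  49  47  81  95  93  93
256 101  96  95  95  95  95  62  34  32  36  34  32  31  30  32  36  36  35  32  30  29  28  52  52  49  47  95  95  94  94
257 101  99 100  95  95  96  62  34  33  34  33  31  32  31  31  35  35  34  32  30  28  28  90  80  51  56  94  95  93  94
258 101 101 100 100  95  94  95  37  33  33  34  33  32  32  33  36  34  36  33  30  29  40  89  86  60  78  92  95  93  94
259 100 100  99  99  94  94  95  78  46  33  33  33  56  31  32  36  34  35  35  30  30  74  89  73  71  93  94  95  94  93
260 100  99 100 100  96  95  95  94  93  77  75  96  91  34  32  36  36  36  34  31  30  90  87  89  93  94  94  95  94  94
261 101 100 100  99  94  94  94  94  94  93  91  95  94  73  59  77  62  48  35  29  42  89  86  94  93  94  94  94  93  93
```

Emit:
{"op": "carry_out", "data": {
  "moves": [
    [0.01, 0, 0, 0],
    [0.02, 0, 0, 0],
    [0.02, 0, 0, 0]
  ]
}}

```text
clock: 7.4
tool_pos: [0.5948, 0.1546, 0.2001]
ee_rot: [0.72, -0.694, -0.002, 0.002]
contact_force: [-8.7, 1.5, 3.4]
gripper_width: 0.0006
finger_force: 4.1
```

```bash
python3 - <<'E'
from h import *
g=cv2.cvtColor(r.read_camera("side"),cv2.COLOR_BGR2GRAY)
o=r.observe(); print(o["clock"],o["tool_pos"],o["contact_force"])
for y in range(254,259): print(y,' '.join('%3d'%v for v in g[y,234:264]))
E
```

```text
7.45 [0.59486033 0.15464431 0.20012541] [-8.16282322  2.44903052  2.50914599]
254 141 142 143 142 142  59  40  33  32  32  33  31  31  33  36  36  35  34  30  29  30  32  48  50  48  50  89  94  93  92
255 126 126 128  96  95  70  35  33  33  31  33  33  32  31  37  34  37  34  30  30  28  32  49  49  49  47  80  94  93  92
256 101  96  94  96  95  78  35  32  34  36  32  33  31  31  35  35  35  35  30  30  29  34  71  52  50  48  95  95  94  94
257 100 101 100  96  96  96  38  34  33  34  33  32  31  32  37  35  34  33  30  28  28  71  89  79  50  56  95  95  94  94
258 100 100 100  95  95  95  63  34  32  33  33  31  32  32  37  36  35  34  31  31  41  89  89  86  61  78  94  95  95  93
```

Emit:
{"op": "carry_out", "data": {
  "moves": [
    [-0.16, 0, 0, 0],
    [-0.2, 0, 0.2, 0],
    [-0.2, 0, 0.4, 0],
    [-0.4, -0.2, 0.48, 0],
    [-0.528, -0.4, 0.48, 0]
  ]
}}

```text
clock: 8.07
tool_pos: [0.47, 0.0602, 0.3222]
ee_rot: [0.72, -0.694, 0.001, -0.002]
contact_force: [0.3, -1.4, 0.3]
gripper_width: 0.0006
finger_force: 0.0
```

Emit:
{"op": "carry_out", "data": {
  "moves": [
    [0, -0.2, 0, 0],
    [0, -0.346, 0, 0],
    [0, -0.346, 0, 0],
    [0, -0.346, 0, 0]
  ],
  "gripper": 0.5
}}

```text
clock: 8.57
tool_pos: [0.47, -0.0259, 0.3205]
ee_rot: [0.719, -0.695, 0.0, -0.0]
contact_force: [0.6, -0.4, -0.6]
gripper_width: 0.0329
finger_force: 0.0
```

```bash
python3 - <<'E'
from h import *
o=r.observe(); t=np.array(o["tool_pos"]); print(o["clock"],t,o["gripper_width"],o["contact_force"])
out=[]
h=np.array([.463,-.032,.175])
for n in("top","side"):
    b=r.read_camera(n).copy(); p=proj(n,h)[0]
    x0,y0=(int(p[0])-40,int(p[1])-60); c=cv2.resize(b[y0:y0+90,x0:x0+80],None,fx=5,fy=5,interpolation=cv2.INTER_NEAREST)
    for P,col in((t+[0,0,-.014],(0,255,0)),(h,(255,255,0))):
        q=((proj(n,P)[0]-[x0,y0]+.5)*5).astype(int); cv2.drawMarker(c,tuple(int(v) for v in q),col,cv2.MARKER_CROSS,14,1)
    out.append(c)
cv2.imwrite("pics/s5.png",np.hstack(out))
E
```

```text
8.575 [ 0.47001704 -0.02588275  0.32045564] 0.03288452431865925 [ 0.63209836 -0.3590954  -0.55923076]
```

View pics/s5.png

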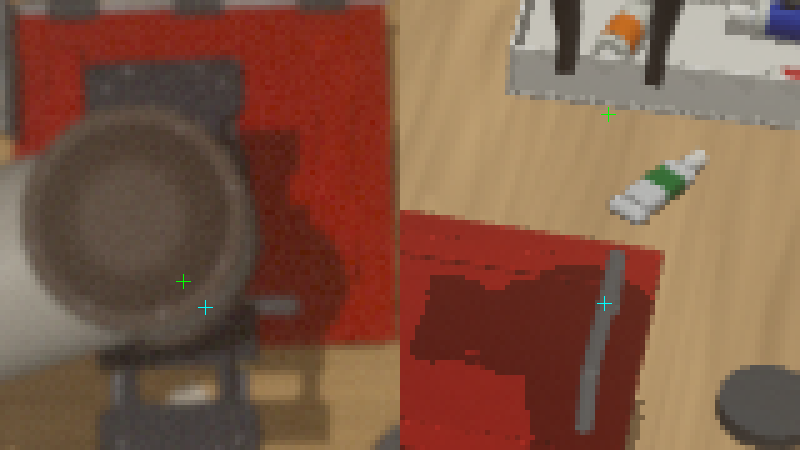

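Emit:
{"op": "carry_out", "data": {
  "moves": [
    [0, 0, -0.2, 0],
    [0, 0, -0.4, 0],
    [0, 0, -0.55, 0],
    [0, 0, -0.65, 0],
    [0, 0, -0.65, 0]
  ]
}}

```text
clock: 9.3
tool_pos: [0.4685, -0.0254, 0.1561]
ee_rot: [0.72, -0.694, -0.001, 0.002]
contact_force: [-0.3, 0.0, 0.5]
gripper_width: 0.0436
finger_force: 0.0
```

Emit:
{"op": "carry_out", "data": {
  "moves": [
    [0, 0, 0, 0],
    [0, 0, 0, 0],
    [0, 0, 0, 0],
    [0, 0, 0, 0],
    [0, 0, 0, 0]
  ],
  "gripper": 0,
  "squeeze": 20
}}

```text
clock: 9.93
tool_pos: [0.4615, -0.0263, 0.157]
ee_rot: [0.719, -0.695, -0.006, 0.006]
contact_force: [-17.4, 7.5, 13.3]
gripper_width: 0.0078
finger_force: 21.1
```

Emit:
{"op": "carry_out", "data": {
  "moves": [
    [0, 0, 0, 0],
    [-0.028, -0.02, 0, 0],
    [-0.028, -0.02, 0, 0],
    [-0.028, -0.02, 0, 0]
  ],
  "gripper": 0.4
}}

```text
clock: 10.42
tool_pos: [0.4632, -0.0309, 0.158]
ee_rot: [0.719, -0.695, 0.0, -0.0]
contact_force: [-0.3, -0.3, -0.5]
gripper_width: 0.0333
finger_force: 0.0
```

Emit:
{"op": "carry_out", "data": {
  "moves": [
    [0, 0, -0.02, 0],
    [0, 0, -0.03, 0],
    [0, 0, -0.03, 0]
  ]
}}

```text
clock: 10.8
tool_pos: [0.4624, -0.0309, 0.1497]
ee_rot: [0.719, -0.695, -0.0, 0.0]
contact_force: [0.1, 0.8, -0.0]
gripper_width: 0.0348
finger_force: 0.0
```

```bash
python3 - <<'E'
from h import *
o=r.observe(); t=np.array(o["tool_pos"]); print(o["clock"],t,o["gripper_width"],o["contact_force"])
out=[]
h=np.array([.463,-.032,.175])
b=r.read_camera("side").copy(); p=proj("side",h)[0]
x0,y0=(int(p[0])-35,int(p[1])-25); c=cv2.resize(b[y0:y0+60,x0:x0+70],None,fx=9,fy=9,interpolation=cv2.INTER_NEAREST)
for P,col in((t+[0,0,-.014],(0,255,0)),(h,(255,255,0))):
    q=((proj("side",P)[0]-[x0,y0]+.5)*9).astype(int); cv2.drawMarker(c,tuple(int(v) for v in q),col,cv2.MARKER_CROSS,14,1)
cv2.imwrite("pics/s6.png",c)
E
```

```text
10.8 [ 0.46242611 -0.03088405  0.14974566] 0.03481401959404981 [ 0.06046015  0.82515539 -0.0075666 ]
```

View pics/s6.png

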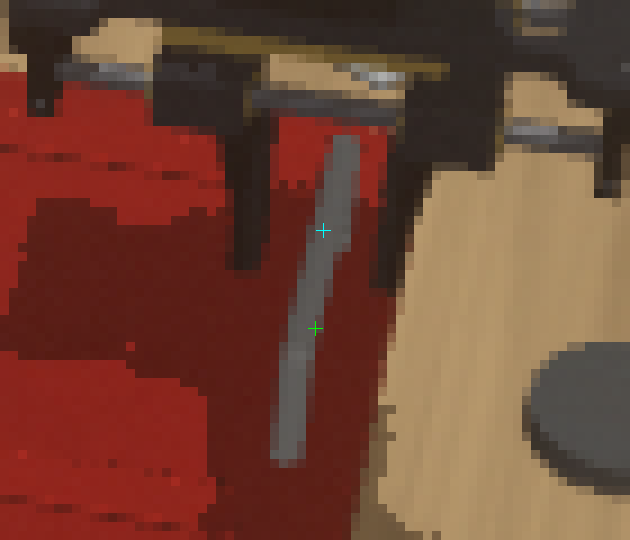

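Emit:
{"op": "carry_out", "data": {
  "moves": [
    [0, 0, 0, 0],
    [0, 0, 0, 0],
    [0, 0, 0, 0],
    [0, 0, 0, 0],
    [0, 0, 0, 0]
  ],
  "gripper": 0,
  "squeeze": 20
}}

```text
clock: 11.48
tool_pos: [0.4616, -0.031, 0.1501]
ee_rot: [0.719, -0.695, -0.001, 0.001]
contact_force: [-3.3, 1.1, 2.3]
gripper_width: 0.0094
finger_force: 20.0
```

```bash
python3 - <<'E'
from h import *
o=r.observe(); t=np.array(o["tool_pos"]); print(o["clock"],t,o["gripper_width"],o["contact_force"],o["finger_force"])
# arc: lift from theta0; bar axis relative hinge, in box frame, box yaw 2.2deg
a0=np.arctan2(.042,-.185); 
P=lambda th:.1897*np.array([np.cos(a0-th),np.sin(a0-th)])
for th in np.arange(0,1.651,.15):
    d=P(th)-P(0); print(round(th,2),(d[0]/.25).round(3),(d[0]*np.tan(np.radians(2))/.25).round(3),(d[1]/.25).round(3))
E
```

```text
11.475 [ 0.46163487 -0.03095168  0.15007295] 0.009400012500174509 [-3.32900197  1.06490077  2.34830069] 20.014556050300598
0.0 0.0 0.0 0.0
0.15 0.033 0.001 0.109
0.3 0.083 0.003 0.211
0.45 0.147 0.005 0.305
0.6 0.224 0.008 0.388
0.75 0.313 0.011 0.459
0.9 0.412 0.014 0.516
1.05 0.518 0.018 0.557
1.2 0.628 0.022 0.583
1.35 0.742 0.026 0.591
1.5 0.855 0.03 0.582
1.65 0.966 0.034 0.556
```

Emit:
{"op": "carry_out", "data": {
  "moves": [
    [0.033, 0.001, 0.109, 0],
    [0.083, 0.003, 0.211, 0],
    [0.147, 0.005, 0.305, 0],
    [0.224, 0.008, 0.388, 0],
    [0.313, 0.011, 0.459, 0]
  ]
}}

```text
clock: 12.1
tool_pos: [0.5363, -0.0296, 0.2662]
ee_rot: [0.719, -0.695, -0.003, 0.005]
contact_force: [-11.5, -1.3, 7.8]
gripper_width: 0.009
finger_force: 20.0
```

Emit:
{"op": "carry_out", "data": {
  "moves": [
    [0.099, 0.003, 0.057, 0],
    [0.205, 0.007, 0.098, 0],
    [0.315, 0.011, 0.124, 0],
    [0.37, 0.013, 0.129, 0],
    [0.429, 0.015, 0.132, 0]
  ]
}}

```text
clock: 12.72
tool_pos: [0.6479, -0.0271, 0.2997]
ee_rot: [0.719, -0.695, 0.001, 0.002]
contact_force: [-3.8, -5.3, 2.3]
gripper_width: 0.0093
finger_force: 20.0
```

Emit:
{"op": "carry_out", "data": {
  "moves": [
    [0.056, 0.002, -0.003, 0],
    [0.113, 0.004, -0.009, 0],
    [0.136, 0.005, -0.012, 0],
    [0.136, 0.005, -0.012, 0]
  ]
}}

```text
clock: 13.22
tool_pos: [0.6822, -0.0263, 0.2959]
ee_rot: [0.719, -0.695, 0.001, 0.002]
contact_force: [-3.3, -5.5, 2.4]
gripper_width: 0.009
finger_force: 20.0
```

```bash
python3 - <<'E'
from h import *
o=r.observe(); t=np.array(o["tool_pos"]); print(o["clock"],t,o["gripper_width"],o["contact_force"],o["torque"])
b=r.read_camera("side"); cv2.imwrite("pics/s7.png",cv2.resize(b[130:310,190:370],None,fx=3.3,fy=3.3))
E
```

```text
13.225 [ 0.68216333 -0.02627444  0.29585454] 0.008993980241270799 [-3.32832948 -5.46114266  2.35347096] [-1.84322203  0.92093084 -0.0729683 ]
```

View pics/s7.png

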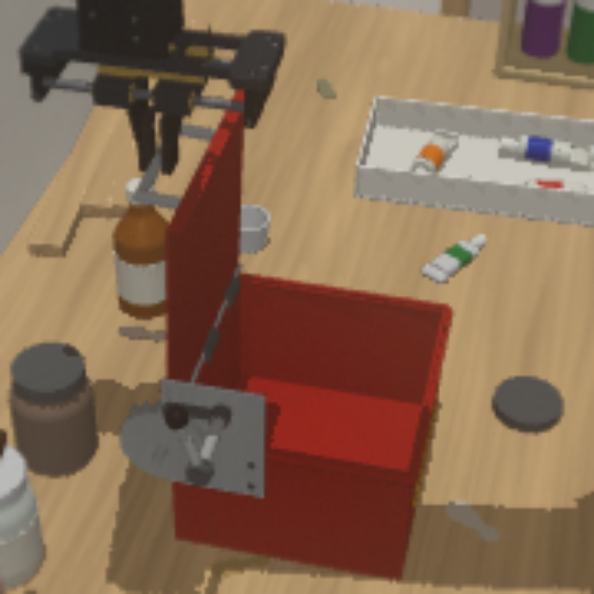

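Emit:
{"op": "carry_out", "data": {
  "moves": [
    [-0.015, -0.001, 0.004, 0],
    [-0.03, -0.001, 0.007, 0],
    [-0.045, -0.002, 0.009, 0],
    [-0.055, -0.002, 0.01, 0],
    [-0.055, -0.002, 0.01, 0]
  ]
}}

```text
clock: 13.9
tool_pos: [0.6682, -0.0266, 0.298]
ee_rot: [0.719, -0.695, 0.001, 0.002]
contact_force: [-1.4, -5.9, 0.1]
gripper_width: 0.009
finger_force: 20.0
```

Emit:
{"op": "carry_out", "data": {
  "moves": [
    [-0.01, 0, 0.001, 0],
    [-0.016, 0, 0.001, 0],
    [-0.016, 0, 0.001, 0]
  ]
}}

```text
clock: 14.28
tool_pos: [0.6656, -0.0265, 0.2983]
ee_rot: [0.719, -0.695, 0.003, 0.0]
contact_force: [0.9, -6.5, -0.9]
gripper_width: 0.0094
finger_force: 20.0
```

Emit:
{"op": "carry_out", "data": {
  "moves": [
    [0, 0, 0, 0],
    [0, 0, 0, 0],
    [0, 0, 0, 0]
  ],
  "gripper": 0.3
}}

```text
clock: 14.65
tool_pos: [0.6645, -0.0232, 0.2975]
ee_rot: [0.72, -0.694, -0.0, -0.0]
contact_force: [-0.6, -0.1, 0.2]
gripper_width: 0.0245
finger_force: 0.0
```

Emit:
{"op": "carry_out", "data": {
  "moves": [
    [0, 0, 0.08, 0],
    [0, 0, 0.2, 0],
    [0, 0, 0.35, 0],
    [0, 0, 0.5, 0],
    [0, 0, 0.5, 0]
  ]
}}

```text
clock: 15.28
tool_pos: [0.6653, -0.0235, 0.4267]
ee_rot: [0.72, -0.694, 0.003, -0.003]
contact_force: [0.0, -0.6, -0.1]
gripper_width: 0.0264
finger_force: 0.0
```

```bash
python3 - <<'E'
from h import *
o=r.observe(); t=np.array(o["tool_pos"]); print(o["clock"],t,o["gripper_width"],o["contact_force"])
for n in("top","side"):
  r.read_camera(n)
  for t in("spent_red","spent_green","spent_violet"):
    for d in r.outline_of(t,n)[:4]:
        m=d["mask"]; ys,xs=np.nonzero(m)
        P=np.array([at_z(n,(x,y),0.008)[:2] for x,y in zip(xs,ys)]); c=P.mean(0); w,v=np.linalg.eigh(np.cov((P-c).T))
        print(n,t,round(d["p"],2),np.round(d["xy"]),np.round(c,3),"axis",round(np.degrees(np.arctan2(v[1,1],v[0,1]))%180),np.round(np.sqrt(w)*3.46,3))
E
```

```text
15.275 [ 0.66527551 -0.02348498  0.4267007 ] 0.02641505893872362 [ 0.01295515 -0.57426961 -0.10885197]
top spent_red 0.73 [136. 250.] [0.458 0.363] axis 66 [0.029 0.079]
top spent_red 0.72 [300. 280.] [ 0.364 -0.162] axis 117 [0.059 0.061]
top spent_red 0.52 [146. 226.] [0.541 0.343] axis 1 [0.019 0.049]
top spent_green 0.57 [367. 245.] [ 0.467 -0.374] axis 61 [0.025 0.089]
top spent_violet 0.6 [149. 284.] [0.352 0.316] axis 117 [0.025 0.039]
top spent_violet 0.6 [358. 174.] [ 0.702 -0.354] axis 139 [0.046 0.05 ]Traceback (most recent call last):
  File "<stdin>", line 8, in <module>
  File "h.py", line 14, in at_z
    e,d=ray(n,xy); return e+d*(z-e[2])/d[2]
        ~~~^^^^^^
  File "h.py", line 9, in ray
    m,M,e=cam(n)
          ~~~^^^
  File "h.py", line 5, in cam
    m=r.camera_model(n); a=np.array(m["attitude"],float)
ValueError: time passes only in moves, steps and waits
```

Emit:
{"op": "carry_out", "data": {
  "moves": [
    [0, -0.25, 0, -0.2],
    [0, -0.5, 0, -0.4],
    [-0.2, -0.75, 0, -0.6],
    [-0.3, -1, 0, -0.69],
    [-0.3, -1, 0, -0.69]
  ],
  "gripper": 0.7
}}

```text
clock: 16.1
tool_pos: [0.5874, -0.2763, 0.4221]
ee_rot: [-0.506, 0.863, 0.0, -0.001]
contact_force: [1.1, 0.1, 0.1]
gripper_width: 0.0595
finger_force: 0.0
```

Emit:
{"op": "carry_out", "data": {
  "moves": [
    [-0.25, -0.2, -0.2, 0],
    [-0.49, -0.4, -0.45, 0],
    [-0.49, -0.4, -0.7, 0],
    [-0.49, -0.4, -1, 0],
    [-0.49, -0.4, -1, 0]
  ]
}}

```text
clock: 16.73
tool_pos: [0.4663, -0.373, 0.1721]
ee_rot: [-0.508, 0.862, 0.0, 0.0]
contact_force: [0.9, 0.2, -0.6]
gripper_width: 0.0608
finger_force: 0.0
```

```bash
python3 - <<'E'
s=open("h.py").read()
s=s.replace("def cam(n):","import functools\n@functools.lru_cache(None)\ndef cam(n):")
s+='''
def tubes(n,names):
    img=r.read_camera(n)
    for t in names:
        ds=r.outline_of(t,n)
        for d in ds[:4]:
            ys,xs=np.nonzero(d["mask"])
            P=np.array([at_z(n,(x,y),0.008)[:2] for x,y in zip(xs,ys)]); c=P.mean(0); w,v=np.linalg.eigh(np.cov((P-c).T))
            print(n,t,round(d["p"],2),np.round(d["xy"]),np.round(c,3),"axis",round(np.degrees(np.arctan2(v[1,1],v[0,1]))%180),np.round(np.sqrt(w)*3.46,3))
    return img
def st():
    o=r.observe(); m=R.from_quat(o["ee_rot"]).as_matrix()
    print(round(o["clock"],2),np.round(o["tool_pos"],4),"yhead",round(np.degrees(np.arctan2(m[1,1],m[0,1]))%180,1),"w",round(o["gripper_width"],4),"F",np.round(o["contact_force"],1))
    return np.array(o["tool_pos"])
'''
open("h.py","w").write(s)
E
python3 - <<'E'
from h import *
t=st(); tubes("side",["spent_green"]); tubes("side",["spent_red"]); print(proj("side",[.467,-.374,.008]),proj("side",t-[0,0,.014]))
E
```

```text
16.73 [ 0.4663 -0.373   0.1721] yhead 151.0 w 0.0608 F [ 0.9  0.2 -0.6]
side spent_green 0.69 [328. 208.] [ 0.467 -0.363] axis 64 [0.031 0.095]
side spent_green 0.59 [284. 396.] [0.456 0.369] axis 66 [0.025 0.084]
side spent_red 0.83 [285. 399.] [0.457 0.37 ] axis 66 [0.026 0.087]
side spent_red 0.68 [247. 373.] [0.561 0.342] axis 166 [0.028 0.087]
side spent_red 0.56 [300. 339.] [0.455 0.205] axis 112 [0.027 0.086]
side spent_red 0.28 [250. 210.] [ 0.728 -0.266] axis 98 [0.082 0.649]
[[327.69807111 206.23925716]] [[331.887036   171.56000878]]
```

Emit:
{"op": "carry_out", "data": {
  "moves": [
    [0, 0, -0.2, 0],
    [0, 0, -0.4, 0],
    [0, 0, -0.52, 0],
    [0, 0, -0.59, 0],
    [0, 0, -0.59, 0]
  ]
}}

```text
clock: 17.55
tool_pos: [0.4697, -0.3739, 0.0286]
ee_rot: [-0.508, 0.861, -0.001, 0.001]
contact_force: [0.3, -0.4, 0.2]
gripper_width: 0.0609
finger_force: 0.0
```

```bash
python3 - <<'E'
from h import *
t=st(); im=r.read_camera("side").copy()
p=proj("side",t-[0,0,.014])[0]; x0,y0=int(p[0])-35,int(p[1])-35
c=cv2.resize(im[y0:y0+60,x0:x0+70],None,fx=9,fy=9,interpolation=cv2.INTER_NEAREST)
q=((p-[x0,y0]+.5)*9).astype(int); cv2.drawMarker(c,tuple(int(v) for v in q),(0,255,0),cv2.MARKER_CROSS,14,1)
cv2.imwrite("pics/s8.png",c)
E
```

```text
17.55 [ 0.4697 -0.3739  0.0286] yhead 151.1 w 0.0609 F [ 0.3 -0.4  0.2]
```

View pics/s8.png

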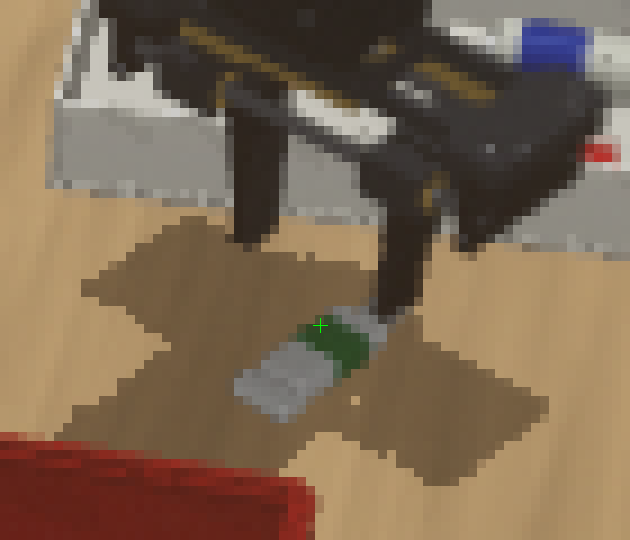

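Emit:
{"op": "carry_out", "data": {
  "moves": [
    [0, 0, -0.03, 0],
    [0, 0, -0.06, 0],
    [0, 0, -0.06, 0]
  ]
}}

```text
clock: 17.98
tool_pos: [0.4668, -0.3732, 0.0115]
ee_rot: [-0.507, 0.862, 0.0, -0.0]
contact_force: [-0.5, 0.4, -0.1]
gripper_width: 0.0611
finger_force: 0.0
```

Emit:
{"op": "carry_out", "data": {
  "moves": [
    [0, 0, -0.015, 0],
    [0, 0, -0.03, 0],
    [0, 0, -0.03, 0]
  ]
}}

```text
clock: 18.35
tool_pos: [0.4668, -0.3733, 0.004]
ee_rot: [-0.507, 0.862, 0.0, -0.0]
contact_force: [-0.0, 0.3, 0.2]
gripper_width: 0.0607
finger_force: 0.0
```

Emit:
{"op": "carry_out", "data": {
  "moves": [
    [0, 0, -0.01, 0],
    [0, 0, -0.024, 0],
    [0, 0, -0.024, 0]
  ]
}}

```text
clock: 18.73
tool_pos: [0.4668, -0.3733, -0.002]
ee_rot: [-0.507, 0.862, 0.0, -0.0]
contact_force: [-0.3, 0.0, -0.1]
gripper_width: 0.061
finger_force: 0.0
```

Emit:
{"op": "carry_out", "data": {
  "moves": [
    [0, 0, 0, 0],
    [0, 0, 0, 0],
    [0, 0, 0, 0],
    [0, 0, 0, 0],
    [0, 0, 0, 0]
  ],
  "gripper": 0,
  "squeeze": 12
}}

```text
clock: 19.35
tool_pos: [0.4672, -0.3734, -0.0016]
ee_rot: [-0.507, 0.862, -0.0, 0.0]
contact_force: [0.4, 0.2, -0.3]
gripper_width: 0.019
finger_force: 0.0
```

Emit:
{"op": "carry_out", "data": {
  "moves": [
    [0, 0, 0, 0],
    [0, 0, 0, 0]
  ]
}}

```text
clock: 19.6
tool_pos: [0.4671, -0.3734, -0.0016]
ee_rot: [-0.507, 0.862, 0.0, -0.0]
contact_force: [0.0, 1.2, 0.3]
gripper_width: 0.0027
finger_force: 0.0
```

```bash
python3 - <<'E'
from h import *
t=st(); im=r.read_camera("side").copy()
p=proj("side",t-[0,0,.014])[0]; x0,y0=int(p[0])-35,int(p[1])-35
c=cv2.resize(im[y0:y0+60,x0:x0+70],None,fx=9,fy=9,interpolation=cv2.INTER_NEAREST)
q=((p-[x0,y0]+.5)*9).astype(int); cv2.drawMarker(c,tuple(int(v) for v in q),(0,255,0),cv2.MARKER_CROSS,14,1)
cv2.imwrite("pics/s9.png",c)
E
```

```text
19.6 [ 0.4671 -0.3734 -0.0016] yhead 151.0 w 0.0027 F [0.  1.2 0.3]
```

View pics/s9.png

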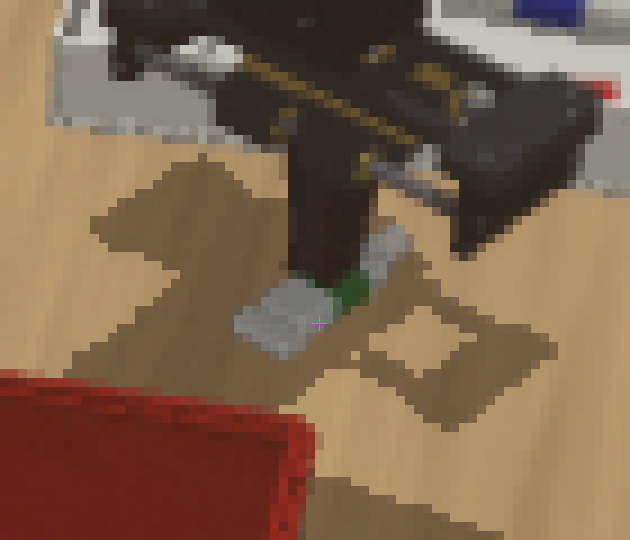

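Emit:
{"op": "carry_out", "data": {
  "moves": [
    [0, 0, 0, 0],
    [0, 0, 0, 0],
    [0, 0, 0, 0],
    [0, 0, 0, 0]
  ],
  "gripper": 0.6
}}

```text
clock: 20.15
tool_pos: [0.4671, -0.3734, -0.0016]
ee_rot: [-0.507, 0.862, 0.0, -0.0]
contact_force: [-0.4, 0.6, -0.9]
gripper_width: 0.0337
finger_force: 0.0
```

Emit:
{"op": "carry_out", "data": {
  "moves": [
    [0, 0, -0.016, 0],
    [0, 0, -0.032, 0],
    [0, 0, -0.044, 0],
    [0, 0, -0.052, 0],
    [0, 0, -0.052, 0]
  ]
}}

```text
clock: 20.78
tool_pos: [0.467, -0.3734, -0.0149]
ee_rot: [-0.507, 0.862, 0.0, -0.0]
contact_force: [0.3, 0.3, -0.2]
gripper_width: 0.0522
finger_force: 0.0
```

Emit:
{"op": "carry_out", "data": {
  "moves": [
    [0, 0, 0, 0],
    [0, 0, 0, 0],
    [0, 0, 0, 0],
    [0, 0, 0, 0],
    [0, 0, 0, 0]
  ],
  "gripper": 0,
  "squeeze": 12
}}

```text
clock: 21.4
tool_pos: [0.4671, -0.3734, -0.0145]
ee_rot: [-0.507, 0.862, -0.0, 0.0]
contact_force: [-0.1, -0.2, 0.3]
gripper_width: 0.0257
finger_force: 12.0
```

Emit:
{"op": "carry_out", "data": {
  "moves": [
    [0, 0, 0.15, 0],
    [0, 0, 0.4, 0],
    [0, 0, 0.65, 0],
    [0, 0, 0.86, 0],
    [0, 0, 0.86, 0]
  ]
}}

```text
clock: 22.02
tool_pos: [0.4696, -0.3749, 0.2062]
ee_rot: [-0.508, 0.862, -0.005, 0.003]
contact_force: [-0.2, -0.1, -0.2]
gripper_width: 0.0256
finger_force: 12.0
```

Emit:
{"op": "carry_out", "data": {
  "moves": [
    [0, 0.15, 0, -0.15],
    [0.05, 0.3, 0, -0.35],
    [0.1, 0.5, 0, -0.55],
    [0.1, 0.65, 0, -0.65],
    [0.1, 0.65, 0, -0.65]
  ]
}}

```text
clock: 22.65
tool_pos: [0.4916, -0.2087, 0.1995]
ee_rot: [-0.275, 0.961, 0.001, -0.001]
contact_force: [0.1, 0.2, -0.1]
gripper_width: 0.0258
finger_force: 12.0
```

Emit:
{"op": "carry_out", "data": {
  "moves": [
    [0, 0.15, 0, -0.15],
    [0.05, 0.3, 0, -0.35],
    [0.1, 0.5, 0, -0.55],
    [0.11, 0.65, 0, -0.65],
    [0.11, 0.65, 0, -0.65]
  ]
}}

```text
clock: 23.28
tool_pos: [0.5196, -0.0471, 0.1995]
ee_rot: [-0.023, 1.0, -0.0, -0.001]
contact_force: [0.2, -0.5, -0.2]
gripper_width: 0.0263
finger_force: 12.0
```

```bash
python3 - <<'E'
from h import *
t=st(); im=tubes("side",["spent_red","spent_violet","spent_green"]); cv2.imwrite("pics/x1.png",im)
E
```

```text
23.27 [ 0.5196 -0.0471  0.1995] yhead 92.6 w 0.0263 F [ 0.2 -0.5 -0.2]
side spent_red 0.9 [249. 374.] [0.558 0.343] axis 166 [0.027 0.086]
side spent_red 0.83 [284. 398.] [0.456 0.369] axis 66 [0.026 0.085]
side spent_red 0.69 [192. 285.] [0.805 0.107] axis 128 [0.07 0.15]
side spent_red 0.58 [297. 342.] [0.457 0.203] axis 112 [0.027 0.087]
side spent_violet 0.57 [332. 376.] [0.36  0.294] axis 110 [0.028 0.088]
side spent_green 0.67 [302. 216.] [ 0.56  -0.302] axis 10 [0.02 0.15]
side spent_green 0.47 [193. 286.] [0.803 0.108] axis 129 [0.069 0.15 ]
```

Emit:
{"op": "carry_out", "data": {
  "moves": [
    [0, 0, -0.15, 0],
    [0, 0, -0.3, 0],
    [0, 0, -0.42, 0],
    [0, 0, -0.42, 0]
  ]
}}

```text
clock: 23.98
tool_pos: [0.5177, -0.0499, 0.0933]
ee_rot: [-0.021, 1.0, -0.0, -0.003]
contact_force: [-0.0, 0.2, -1.0]
gripper_width: 0.026
finger_force: 12.0
```

Emit:
{"op": "carry_out", "data": {
  "moves": [
    [0, 0, 0, 0],
    [0, 0, 0, 0],
    [0, 0, 0, 0],
    [0, 0, 0, 0]
  ],
  "gripper": 0.7
}}

```text
clock: 24.48
tool_pos: [0.5199, -0.0483, 0.096]
ee_rot: [-0.022, 1.0, 0.0, 0.001]
contact_force: [1.1, 0.3, 0.3]
gripper_width: 0.0568
finger_force: 0.0
```

Emit:
{"op": "carry_out", "data": {
  "moves": [
    [0, 0, 0.25, 0],
    [0, 0, 0.5, 0],
    [0, 0, 0.6, 0],
    [0, 0, 0.6, 0]
  ]
}}

```text
clock: 24.98
tool_pos: [0.5207, -0.0482, 0.2479]
ee_rot: [-0.022, 1.0, 0.0, 0.003]
contact_force: [-0.2, -0.5, -1.2]
gripper_width: 0.0609
finger_force: 0.0
```

```bash
python3 - <<'E'
from h import *
t=st(); im=tubes("top",["spent_red","spent_violet","spent_green"]); cv2.imwrite("pics/x2.png",im)
cv2.imwrite("pics/x2s.png",tubes("side",["spent_green","spent_violet"]))
E
```

```text
24.98 [ 0.5207 -0.0482  0.2479] yhead 92.5 w 0.0609 F [-0.2 -0.5 -1.2]
top spent_red 0.67 [147. 220.] [0.559 0.337] axis 169 [0.024 0.083]
top spent_red 0.63 [139. 250.] [0.457 0.362] axis 67 [0.026 0.09 ]
top spent_red 0.6 [253. 180.] [ 0.696 -0.007] axis 91 [0.086 0.255]
top spent_red 0.45 [201. 151.] [0.795 0.15 ] axis 29 [0.067 0.091]
top spent_violet 0.76 [154. 282.] [0.36  0.291] axis 111 [0.023 0.078]
top spent_violet 0.46 [424. 243.] [ 0.46  -0.562] axis 4 [0.18  0.314]
top spent_violet 0.25 [245. 186.] [ 0.577 -0.012] axis 22 [0.286 0.347]
top spent_green 0.51 [248. 188.] [ 0.577 -0.01 ] axis 21 [0.288 0.347]
side spent_green 0.59 [293. 266.] [ 0.525 -0.055] axis 7 [0.032 0.083]
side spent_violet 0.83 [329. 378.] [0.359 0.295] axis 109 [0.025 0.088]
side spent_violet 0.69 [350. 252.] [ 0.363 -0.152] axis 83 [0.058 0.068]
```

Emit:
{"op": "carry_out", "data": {
  "moves": [
    [0, 0.25, 0.1, 0.2],
    [-0.05, 0.5, 0.1, 0.4],
    [-0.1, 0.75, 0.1, 0.6],
    [-0.12, 1, 0.1, 0.71],
    [-0.12, 1, 0.1, 0.71]
  ]
}}

```text
clock: 25.95
tool_pos: [0.4889, 0.2048, 0.2694]
ee_rot: [-0.298, 0.954, -0.0, -0.001]
contact_force: [0.2, -0.6, 0.9]
gripper_width: 0.0607
finger_force: 0.0
```

Emit:
{"op": "carry_out", "data": {
  "moves": [
    [0, 0.25, 0, 0.2],
    [-0.08, 0.5, 0, 0.4],
    [-0.13, 0.656, -0.2, 0.6],
    [-0.13, 0.656, -0.35, 0.71],
    [-0.13, 0.656, -0.35, 0.71]
  ]
}}

```text
clock: 26.58
tool_pos: [0.4555, 0.3635, 0.179]
ee_rot: [-0.547, 0.837, -0.001, -0.005]
contact_force: [0.0, 1.0, 0.4]
gripper_width: 0.0607
finger_force: 0.0
```

```bash
python3 - <<'E'
from h import *
t=st(); tubes("side",["spent_red","spent_violet"])
E
```

```text
26.57 [0.4555 0.3635 0.179 ] yhead 156.3 w 0.0607 F [0.  1.  0.4]
side spent_red 0.95 [246. 375.] [0.56  0.342] axis 166 [0.026 0.087]
side spent_red 0.91 [285. 396.] [0.456 0.37 ] axis 65 [0.024 0.084]
side spent_violet 0.88 [330. 377.] [0.36  0.296] axis 109 [0.026 0.087]
side spent_violet 0.41 [363. 183.] [ 0.353 -0.539] axis 1 [0.016 0.038]
side spent_violet 0.4 [321. 176.] [ 0.521 -0.571] axis 77 [0.031 0.095]
```

Emit:
{"op": "carry_out", "data": {
  "moves": [
    [0, 0.016, -0.2, 0],
    [0, 0.016, -0.4, 0],
    [0, 0.016, -0.6, 0],
    [0, 0.016, -0.68, 0],
    [0, 0.016, -0.68, 0]
  ]
}}

```text
clock: 27.35
tool_pos: [0.458, 0.3693, 0.0133]
ee_rot: [-0.547, 0.837, -0.0, 0.0]
contact_force: [0.3, 0.3, 0.5]
gripper_width: 0.0608
finger_force: 0.0
```

Emit:
{"op": "carry_out", "data": {
  "moves": [
    [0, 0, 0, 0]
  ]
}}

```text
clock: 27.48
tool_pos: [0.4588, 0.3708, 0.0153]
ee_rot: [-0.547, 0.837, 0.001, 0.002]
contact_force: [0.1, -0.3, 0.4]
gripper_width: 0.0614
finger_force: 0.0
```

Down a further 30 mm, then grip.

Emit:
{"op": "carry_out", "data": {
  "moves": [
    [0, -0.01, -0.04, 0],
    [0, -0.01, -0.08, 0],
    [0, -0.01, -0.11, 0],
    [0, -0.01, -0.118, 0],
    [0, -0.01, -0.118, 0]
  ]
}}

```text
clock: 28.1
tool_pos: [0.4571, 0.3672, -0.0168]
ee_rot: [-0.547, 0.837, -0.0, -0.0]
contact_force: [0.2, -0.4, -0.0]
gripper_width: 0.061
finger_force: 0.0
```

Emit:
{"op": "carry_out", "data": {
  "moves": [
    [0, 0, 0, 0],
    [0, 0, 0, 0],
    [0, 0, 0, 0],
    [0, 0, 0, 0],
    [0, 0, 0, 0]
  ],
  "gripper": 0
}}

```text
clock: 28.72
tool_pos: [0.4571, 0.3671, -0.0165]
ee_rot: [-0.547, 0.837, 0.0, 0.0]
contact_force: [-0.7, -0.4, -0.2]
gripper_width: 0.026
finger_force: 12.0
```

Emit:
{"op": "carry_out", "data": {
  "moves": [
    [0, 0, 0.2, 0],
    [0, 0, 0.45, 0],
    [0, 0, 0.7, 0],
    [0, 0, 1, 0],
    [0, 0, 1, 0]
  ]
}}

```text
clock: 29.35
tool_pos: [0.4587, 0.3687, 0.2391]
ee_rot: [-0.548, 0.837, 0.001, 0.005]
contact_force: [-0.3, 0.9, -1.0]
gripper_width: 0.0262
finger_force: 12.0
```

Emit:
{"op": "carry_out", "data": {
  "moves": [
    [0.02, -0.15, 0.1, -0.2],
    [0.06, -0.3, 0.16, -0.4],
    [0.1, -0.5, 0.16, -0.6],
    [0.13, -0.656, 0.16, -0.71],
    [0.13, -0.656, 0.16, -0.71]
  ]
}}

```text
clock: 29.98
tool_pos: [0.4893, 0.2007, 0.2727]
ee_rot: [-0.294, 0.956, -0.0, -0.001]
contact_force: [0.1, 1.3, -0.8]
gripper_width: 0.026
finger_force: 12.0
```

Emit:
{"op": "carry_out", "data": {
  "moves": [
    [0.03, -0.25, 0, -0.2],
    [0.06, -0.5, 0, -0.4],
    [0.1, -0.75, 0, -0.6],
    [0.12, -0.97, 0, -0.71],
    [0.12, -0.97, 0, -0.71]
  ]
}}

```text
clock: 30.6
tool_pos: [0.5194, -0.0419, 0.2723]
ee_rot: [-0.019, 1.0, -0.0, -0.001]
contact_force: [0.7, 0.9, -0.2]
gripper_width: 0.026
finger_force: 12.0
```

```bash
python3 - <<'E'
from h import *
t=st(); tubes("side",["spent_red","spent_violet"])
E
```

```text
30.6 [ 0.5194 -0.0419  0.2723] yhead 92.2 w 0.026 F [ 0.7  0.9 -0.2]
side spent_red 0.73 [301. 338.] [0.455 0.202] axis 114 [0.026 0.088]
side spent_red 0.72 [204. 256.] [ 0.803 -0.028] axis 116 [0.07  0.166]
side spent_red 0.62 [246. 374.] [0.561 0.342] axis 165 [0.029 0.088]
side spent_red 0.46 [307. 194.] [ 0.579 -0.431] axis 4 [0.039 0.152]
side spent_violet 0.69 [250. 260.] [ 0.66  -0.033] axis 113 [0.054 0.106]
side spent_violet 0.64 [332. 378.] [0.359 0.295] axis 110 [0.027 0.087]
```

Emit:
{"op": "carry_out", "data": {
  "moves": [
    [0, -0.16, -0.2, 0],
    [0, -0.16, -0.4, 0],
    [0, -0.16, -0.6, 0],
    [0, -0.16, -0.68, 0],
    [0, -0.16, -0.68, 0]
  ]
}}

```text
clock: 31.38
tool_pos: [0.5186, -0.078, 0.1017]
ee_rot: [-0.023, 1.0, -0.0, -0.002]
contact_force: [-0.4, 0.3, 0.3]
gripper_width: 0.0257
finger_force: 12.0
```

Emit:
{"op": "carry_out", "data": {
  "moves": [
    [0, 0, 0, 0],
    [0, 0, 0, 0],
    [0, 0, 0, 0],
    [0, 0, 0, 0]
  ],
  "gripper": 0.7
}}

```text
clock: 31.88
tool_pos: [0.5198, -0.0794, 0.104]
ee_rot: [-0.022, 1.0, 0.0, 0.001]
contact_force: [-0.6, 0.4, 0.4]
gripper_width: 0.0567
finger_force: 0.0
```

Emit:
{"op": "carry_out", "data": {
  "moves": [
    [0, 0, 0.25, 0],
    [0, 0, 0.5, 0],
    [0, 0, 0.68, 0],
    [0, 0, 0.68, 0]
  ]
}}

```text
clock: 32.38
tool_pos: [0.5217, -0.0796, 0.2781]
ee_rot: [-0.022, 1.0, 0.0, 0.005]
contact_force: [-1.3, -0.5, 0.4]
gripper_width: 0.0606
finger_force: 0.0
```

```bash
python3 - <<'E'
from h import *
t=st(); tubes("side",["spent_red","spent_violet","spent_green"]);tubes("top",["spent_violet"])
E
```

```text
32.38 [ 0.5217 -0.0796  0.2781] yhead 92.5 w 0.0606 F [-1.3 -0.5  0.4]
side spent_red 0.78 [249. 372.] [0.557 0.344] axis 166 [0.03  0.087]
side spent_red 0.64 [297. 339.] [0.457 0.203] axis 113 [0.024 0.089]
side spent_red 0.54 [300. 254.] [ 0.522 -0.117] axis 179 [0.028 0.083]
side spent_violet 0.91 [329. 378.] [0.36  0.298] axis 109 [0.025 0.088]
side spent_violet 0.5 [189. 388.] [0.678 0.408] axis 86 [0.017 0.157]
side spent_violet 0.17 [255. 260.] [ 0.659 -0.03 ] axis 112 [0.052 0.107]
side spent_green 0.7 [293. 266.] [ 0.525 -0.054] axis 5 [0.033 0.087]
top spent_violet 0.65 [158. 278.] [0.361 0.287] axis 110 [0.026 0.083]
```

Emit:
{"op": "carry_out", "data": {
  "moves": [
    [-0.04, 0.15, 0, 0.18],
    [-0.08, 0.3, 0, 0.36],
    [-0.14, 0.5, 0, 0.55],
    [-0.2, 0.7, 0, 0.75],
    [-0.2, 0.7, 0, 0.8]
  ]
}}

```text
clock: 33.3
tool_pos: [0.4685, 0.0981, 0.2726]
ee_rot: [-0.333, 0.943, -0.0, -0.001]
contact_force: [0.6, -0.2, -0.2]
gripper_width: 0.0609
finger_force: 0.0
```

Emit:
{"op": "carry_out", "data": {
  "moves": [
    [-0.04, 0.15, 0, 0.18],
    [-0.08, 0.3, 0, 0.36],
    [-0.16, 0.4, 0, 0.55],
    [-0.22, 0.5, 0, 0.75],
    [-0.22, 0.5, 0, 0.8]
  ]
}}

```text
clock: 33.92
tool_pos: [0.4136, 0.2217, 0.2724]
ee_rot: [-0.607, 0.795, -0.0, -0.001]
contact_force: [0.1, 0.3, -0.1]
gripper_width: 0.061
finger_force: 0.0
```

Emit:
{"op": "carry_out", "data": {
  "moves": [
    [-0.04, 0.1, 0, 0.18],
    [-0.12, 0.2, -0.1, 0.36],
    [-0.18, 0.29, -0.2, 0.55],
    [-0.224, 0.29, -0.3, 0.75],
    [-0.224, 0.29, -0.4, 0.79]
  ]
}}

```text
clock: 34.55
tool_pos: [0.3576, 0.2929, 0.1718]
ee_rot: [0.82, -0.572, 0.0, 0.001]
contact_force: [0.6, 0.2, 0.5]
gripper_width: 0.0613
finger_force: 0.0
```

```bash
python3 - <<'E'
from h import *
t=st(); tubes("side",["spent_violet"])
E
```

```text
34.55 [0.3576 0.2929 0.1718] yhead 20.2 w 0.0613 F [0.6 0.2 0.5]
side spent_violet 0.68 [331. 376.] [0.359 0.297] axis 109 [0.024 0.087]
side spent_violet 0.15 [294. 268.] [ 0.527 -0.052] axis 6 [0.035 0.081]
```

Emit:
{"op": "carry_out", "data": {
  "moves": [
    [0.006, 0.006, -0.2, 0],
    [0.006, 0.006, -0.4, 0],
    [0.006, 0.006, -0.55, 0],
    [0.006, 0.006, -0.66, 0],
    [0.006, 0.006, -0.66, 0]
  ]
}}

```text
clock: 35.28
tool_pos: [0.3598, 0.2936, 0.0072]
ee_rot: [0.819, -0.574, 0.0, 0.002]
contact_force: [0.6, 1.0, 1.5]
gripper_width: 0.0611
finger_force: 0.0
```

Emit:
{"op": "carry_out", "data": {
  "moves": [
    [0, 0, -0.04, 0],
    [0, 0, -0.07, 0],
    [0, 0, -0.09, 0],
    [0, 0, -0.09, 0]
  ]
}}

```text
clock: 35.78
tool_pos: [0.3601, 0.2945, -0.0142]
ee_rot: [0.819, -0.573, 0.0, 0.0]
contact_force: [-1.2, -0.2, -0.1]
gripper_width: 0.0607
finger_force: 0.0
```

Emit:
{"op": "carry_out", "data": {
  "moves": [
    [0, 0, -0.006, 0],
    [0, 0, -0.006, 0],
    [0, 0, -0.006, 0],
    [0, 0, -0.006, 0],
    [0, 0, -0.006, 0]
  ],
  "gripper": 0
}}

```text
clock: 36.4
tool_pos: [0.3601, 0.2946, -0.0155]
ee_rot: [0.819, -0.573, -0.0, -0.0]
contact_force: [-0.9, -0.1, -0.3]
gripper_width: 0.0258
finger_force: 12.0
```

Emit:
{"op": "carry_out", "data": {
  "moves": [
    [0, 0, 0.2, 0],
    [0, 0, 0.45, 0],
    [0, 0, 0.7, 0],
    [0, 0, 1, 0],
    [0, 0, 1, 0]
  ]
}}

```text
clock: 37.02
tool_pos: [0.3615, 0.2963, 0.2392]
ee_rot: [0.819, -0.573, 0.0, -0.005]
contact_force: [0.7, 0.3, -0.6]
gripper_width: 0.0264
finger_force: 12.0
```

Emit:
{"op": "carry_out", "data": {
  "moves": [
    [0.04, -0.1, 0.08, -0.18],
    [0.1, -0.2, 0.14, -0.36],
    [0.16, -0.29, 0.14, -0.55],
    [0.22, -0.29, 0.14, -0.75],
    [0.22, -0.29, 0.14, -0.79]
  ]
}}

```text
clock: 37.65
tool_pos: [0.4151, 0.2215, 0.268]
ee_rot: [-0.604, 0.797, 0.0, -0.001]
contact_force: [-0.2, -0.4, -0.7]
gripper_width: 0.0258
finger_force: 12.0
```

Emit:
{"op": "carry_out", "data": {
  "moves": [
    [0.04, -0.1, 0, -0.18],
    [0.1, -0.2, 0, -0.36],
    [0.16, -0.35, 0, -0.55],
    [0.22, -0.5, 0, -0.75],
    [0.22, -0.5, 0, -0.8]
  ]
}}

```text
clock: 38.28
tool_pos: [0.4697, 0.0954, 0.2684]
ee_rot: [-0.328, 0.945, -0.0, -0.001]
contact_force: [-0.5, -0.5, -0.8]
gripper_width: 0.0257
finger_force: 12.0
```

Emit:
{"op": "carry_out", "data": {
  "moves": [
    [0.04, -0.15, 0, -0.18],
    [0.08, -0.3, 0, -0.36],
    [0.14, -0.45, 0, -0.55],
    [0.2, -0.6, 0, -0.75],
    [0.2, -0.6, 0, -0.8]
  ]
}}

```text
clock: 38.9
tool_pos: [0.5199, -0.0543, 0.268]
ee_rot: [-0.02, 1.0, -0.0, -0.001]
contact_force: [-0.3, -0.5, 0.7]
gripper_width: 0.0259
finger_force: 12.0
```

```bash
python3 - <<'E'
from h import *
t=st()
E
```

```text
38.9 [ 0.5199 -0.0543  0.268 ] yhead 92.3 w 0.0259 F [-0.3 -0.5  0.7]
```

Emit:
{"op": "carry_out", "data": {
  "moves": [
    [0, 0, -0.2, 0],
    [0, 0, -0.4, 0],
    [0, 0, -0.58, 0],
    [0, 0, -0.64, 0],
    [0, 0, -0.64, 0]
  ]
}}

```text
clock: 39.52
tool_pos: [0.5199, -0.0527, 0.1091]
ee_rot: [-0.022, 1.0, -0.0, -0.001]
contact_force: [-0.3, 0.4, 0.1]
gripper_width: 0.0256
finger_force: 12.0
```

Emit:
{"op": "carry_out", "data": {
  "moves": [
    [0, 0, 0, 0],
    [0, 0, 0, 0],
    [0, 0, 0, 0],
    [0, 0, 0, 0]
  ],
  "gripper": 0.7
}}

```text
clock: 40.02
tool_pos: [0.5203, -0.0529, 0.1099]
ee_rot: [-0.022, 1.0, 0.0, 0.001]
contact_force: [-0.0, 0.0, -0.2]
gripper_width: 0.0565
finger_force: 0.0
```

Emit:
{"op": "carry_out", "data": {
  "moves": [
    [0, 0, 0.25, 0],
    [0, 0, 0.5, 0],
    [0, 0, 0.68, 0],
    [0, 0, 0.68, 0]
  ]
}}

```text
clock: 40.52
tool_pos: [0.5222, -0.0529, 0.284]
ee_rot: [-0.022, 1.0, 0.0, 0.005]
contact_force: [-0.1, 1.0, -0.7]
gripper_width: 0.0606
finger_force: 0.0
```

Emit:
{"op": "carry_out", "data": {
  "moves": [
    [-0.3, 0, 0, 0],
    [-0.6, 0, 0, 0],
    [-0.6, 0, 0, 0],
    [-0.6, 0, 0, 0]
  ],
  "gripper": 0
}}

```text
clock: 41.02
tool_pos: [0.3684, -0.0531, 0.2791]
ee_rot: [-0.022, 1.0, 0.0, 0.0]
contact_force: [0.8, 0.9, 0.7]
gripper_width: 0.0292
finger_force: 0.0
```

```bash
python3 - <<'E'
from h import *
t=st(); b=tubes("side",["spent_red","spent_violet","spent_green"]);a=tubes("top",["spent_violet","spent_green","spent_red","spent_blue","spent_yellow"])
a2=cv2.resize(a[90:300,90:400],(400,271)); b2=cv2.resize(b[140:420,170:400],(330,402))
c=np.zeros((590,800,3),np.uint8); c[:271,:400]=a2; c[:402,400:730]=b2
k=cv2.resize(b[235:285,225:330],None,fx=3.8,fy=3.8,interpolation=cv2.INTER_CUBIC); c[280:280+k.shape[0],:k.shape[1]]=k; cv2.imwrite("pics/f.png",c)
E
```

```text
41.02 [ 0.3684 -0.0531  0.2791] yhead 92.5 w 0.0292 F [0.8 0.9 0.7]
side spent_red 0.89 [247. 375.] [0.559 0.343] axis 166 [0.028 0.088]
side spent_red 0.7 [296. 338.] [0.456 0.206] axis 113 [0.03 0.09]
side spent_red 0.61 [299. 250.] [ 0.523 -0.118] axis 176 [0.036 0.086]
side spent_green 0.62 [292. 266.] [ 0.523 -0.055] axis 5 [0.032 0.084]
top spent_violet 0.79 [250. 230.] [ 0.524 -0.01 ] axis 2 [0.025 0.087]
top spent_violet 0.3 [201. 198.] [0.631 0.158] axis 87 [0.048 0.109]
top spent_green 0.71 [267. 227.] [ 0.527 -0.059] axis 5 [0.029 0.082]
top spent_red 0.8 [147. 222.] [0.56  0.336] axis 168 [0.026 0.088]
top spent_red 0.7 [288. 228.] [ 0.519 -0.123] axis 177 [0.023 0.08 ]
top spent_red 0.64 [185. 253.] [0.456 0.197] axis 114 [0.028 0.085]
top spent_red 0.4 [198. 197.] [0.631 0.159] axis 89 [0.049 0.11 ]
top spent_blue 0.16 [439. 268.] [ 0.385 -0.605] axis 178 [0.028 0.106]
```

View pics/f.png

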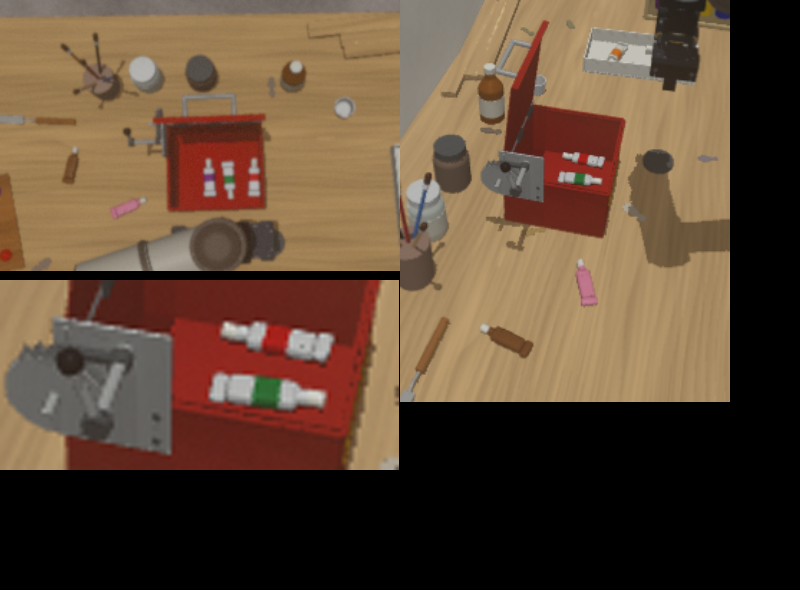

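Emit:
{"op": "carry_out", "data": {
  "moves": [
    [0.06, 0.1, 0.1, 0.2],
    [0.06, 0.2, 0.16, 0.4],
    [0.06, 0.3, 0.16, 0.6],
    [0.06, 0.4, 0.16, 0.8],
    [0.06, 0.5, 0.16, 1]
  ]
}}

```text
clock: 42.15
tool_pos: [0.3852, 0.073, 0.3194]
ee_rot: [-0.405, 0.914, -0.0, -0.0]
contact_force: [-0.2, 0.2, 0.4]
gripper_width: 0.0005
finger_force: 0.0
```

Emit:
{"op": "carry_out", "data": {
  "moves": [
    [0, 0.1, 0, 0.2],
    [0, 0.2, 0, 0.4],
    [0, 0.3, 0, 0.6],
    [0, 0.352, 0, 0.8],
    [0, 0.352, 0, 1]
  ]
}}

```text
clock: 42.78
tool_pos: [0.3852, 0.161, 0.319]
ee_rot: [0.724, -0.689, -0.0, 0.0]
contact_force: [0.9, -1.0, -0.5]
gripper_width: 0.0003
finger_force: 0.0
```

Emit:
{"op": "carry_out", "data": {
  "moves": [
    [0.2, 0, 0, 0],
    [0.4, 0, 0, 0],
    [0.6, 0, 0, 0],
    [0.8, 0, 0, 0],
    [1, 0, 0, 0]
  ]
}}

```text
clock: 43.4
tool_pos: [0.637, 0.16, 0.3188]
ee_rot: [0.722, -0.692, -0.0, 0.0]
contact_force: [1.3, 0.5, 1.5]
gripper_width: 0.0004
finger_force: 0.0
```

Emit:
{"op": "carry_out", "data": {
  "moves": [
    [0.12, 0, 0, 0],
    [0.16, 0, 0, 0],
    [0.16, 0, 0, 0],
    [0.16, 0, 0, 0]
  ]
}}

```text
clock: 43.9
tool_pos: [0.6743, 0.1602, 0.3202]
ee_rot: [0.722, -0.692, 0.0, -0.0]
contact_force: [-0.4, -0.1, 0.5]
gripper_width: 0.0008
finger_force: 0.0
```

```bash
python3 - <<'E'
from h import *
t=st()
E
```

```text
43.9 [0.6743 0.1602 0.3202] yhead 2.5 w 0.0008 F [-0.4 -0.1  0.5]
```

Emit:
{"op": "carry_out", "data": {
  "moves": [
    [0, 0, -0.2, 0],
    [0, 0, -0.4, 0],
    [0, 0, -0.48, 0],
    [-0.08, 0, -0.48, 0],
    [-0.16, 0, -0.48, 0]
  ]
}}

```text
clock: 44.52
tool_pos: [0.6338, 0.1602, 0.2]
ee_rot: [0.722, -0.691, 0.0, -0.0]
contact_force: [0.6, -0.2, 0.2]
gripper_width: 0.0004
finger_force: 0.0
```

Emit:
{"op": "carry_out", "data": {
  "moves": [
    [-0.03, 0, 0, 0],
    [-0.06, 0, 0, 0],
    [-0.09, 0, 0, 0],
    [-0.12, 0, 0, 0],
    [-0.14, 0, 0, 0]
  ]
}}

```text
clock: 45.15
tool_pos: [0.5996, 0.1601, 0.1992]
ee_rot: [0.722, -0.692, -0.0, 0.0]
contact_force: [2.7, 0.3, 2.1]
gripper_width: 0.0002
finger_force: 1.1
```

Emit:
{"op": "carry_out", "data": {
  "moves": [
    [-0.015, 0, 0, 0],
    [-0.03, 0, 0, 0],
    [-0.03, 0, 0, 0]
  ]
}}

```text
clock: 45.52
tool_pos: [0.5971, 0.1602, 0.1993]
ee_rot: [0.722, -0.692, 0.003, -0.004]
contact_force: [14.9, -3.0, -4.7]
gripper_width: 0.0004
finger_force: 6.9
```

Emit:
{"op": "carry_out", "data": {
  "moves": [
    [0.1, 0, 0, 0],
    [0.17, 0, 0.1, 0],
    [0.17, 0, 0.35, 0],
    [0.17, 0, 0.6, 0],
    [0.17, 0, 0.8, 0]
  ],
  "gripper": 0
}}

```text
clock: 46.15
tool_pos: [0.6341, 0.1598, 0.4012]
ee_rot: [0.722, -0.692, -0.001, 0.001]
contact_force: [0.4, 0.5, -0.4]
gripper_width: 0.0001
finger_force: 0.0
```

```bash
python3 - <<'E'
from h import *
t=st(); g=cv2.cvtColor(r.read_camera("side"),cv2.COLOR_BGR2GRAY); 
for y in(255,257,259): print(' '.join('%3d'%v for v in g[y,236:266]))
E
```

```text
46.15 [0.6341 0.1598 0.4012] yhead 2.5 w 0.0001 F [ 0.4  0.5 -0.4]
 98  92  89  71  75  69  68  58  59  59  58  59  58  56  58  56  56  56  44  40  36  40  49  68  93 108 107 107 106 106
102 102 102 102 101 101 100 104 102  96  96  96  97  97 102  90  91  42  37  39  38  39  38  35 107 108 107 108 107 107
102 102 102 102 102 100 101 101 102 101 100 100  94  94  96  95 101  39  37  37  41  37  37  36  88 108 108 107 106 106
```

Emit:
{"op": "carry_out", "data": {
  "moves": [
    [0, -0.1, 0.12, 0],
    [0.06, -0.3, 0.12, 0],
    [0.12, -0.5, 0.12, 0],
    [0.125, -0.74, 0.12, 0],
    [0.125, -0.74, 0.12, 0]
  ],
  "gripper": 0.32
}}

```text
clock: 46.82
tool_pos: [0.6655, -0.0287, 0.4278]
ee_rot: [0.72, -0.694, -0.001, 0.002]
contact_force: [0.2, 0.1, 1.1]
gripper_width: 0.027
finger_force: 0.0
```

Emit:
{"op": "carry_out", "data": {
  "moves": [
    [0, 0, 0, 0],
    [0, 0, 0, 0]
  ]
}}

```text
clock: 47.08
tool_pos: [0.6661, -0.0236, 0.4289]
ee_rot: [0.723, -0.691, -0.001, 0.0]
contact_force: [0.6, 0.0, 0.2]
gripper_width: 0.0278
finger_force: 0.0
```

Emit:
{"op": "carry_out", "data": {
  "moves": [
    [0, 0, -0.2, 0],
    [0, 0, -0.36, 0],
    [0, 0, -0.46, 0],
    [0, 0, -0.52, 0],
    [0, 0, -0.556, 0]
  ]
}}

```text
clock: 47.7
tool_pos: [0.6665, -0.0241, 0.2901]
ee_rot: [0.723, -0.691, 0.0, 0.0]
contact_force: [-0.1, -0.7, -0.2]
gripper_width: 0.028
finger_force: 0.0
```

Emit:
{"op": "carry_out", "data": {
  "moves": [
    [0, 0, 0, 0],
    [0, 0, 0, 0],
    [0, 0, 0, 0],
    [0, 0, 0, 0],
    [0, 0, 0, 0]
  ],
  "gripper": 0,
  "squeeze": 20
}}

```text
clock: 48.32
tool_pos: [0.6668, -0.0249, 0.2915]
ee_rot: [0.722, -0.692, 0.001, -0.001]
contact_force: [-0.8, 1.2, 3.7]
gripper_width: 0.009
finger_force: 20.0
```

Emit:
{"op": "carry_out", "data": {
  "moves": [
    [0.025, 0.001, -0.003, 0],
    [0.05, 0.002, -0.008, 0],
    [0.075, 0.003, -0.013, 0],
    [0.089, 0.003, -0.016, 0],
    [0.089, 0.003, -0.016, 0]
  ]
}}

```text
clock: 48.95
tool_pos: [0.6892, -0.0246, 0.2873]
ee_rot: [0.722, -0.692, 0.001, -0.0]
contact_force: [-0.7, 0.3, 4.6]
gripper_width: 0.0091
finger_force: 20.0
```

```bash
python3 - <<'E'
from h import *
st()
a0=np.arctan2(.042,-.185); P=lambda th:.1897*np.array([np.cos(a0-th),np.sin(a0-th)])/.25
ths=list(np.arange(1.59,.35,-.065))+list(np.arange(.355,-.02,-.036)); 
for i in range(0,len(ths)-1,5):
    rows=[]
    for t in ths[i+1:i+6]:
        d=P(t)-P(ths[i]); rows.append([round(float(d[0]),3),round(float(d[0]*.037),3),round(float(d[1]),3),0])
    print(round(ths[i],2),rows)
E
```

```text
48.95 [ 0.6892 -0.0246  0.2873] yhead 2.5 w 0.0091 F [-0.7  0.3  4.6]
1.59 [[-0.048, -0.002, 0.01, 0], [-0.097, -0.004, 0.017, 0], [-0.146, -0.005, 0.021, 0], [-0.195, -0.007, 0.022, 0], [-0.245, -0.009, 0.02, 0]]
1.27 [[-0.049, -0.002, -0.006, 0], [-0.098, -0.004, -0.014, 0], [-0.145, -0.005, -0.026, 0], [-0.192, -0.007, -0.042, 0], [-0.238, -0.009, -0.06, 0]]
0.94 [[-0.045, -0.002, -0.021, 0], [-0.088, -0.003, -0.045, 0], [-0.129, -0.005, -0.071, 0], [-0.169, -0.006, -0.101, 0], [-0.207, -0.008, -0.133, 0]]
0.62 [[-0.036, -0.001, -0.034, 0], [-0.069, -0.003, -0.071, 0], [-0.1, -0.004, -0.109, 0], [-0.128, -0.005, -0.149, 0], [-0.128, -0.005, -0.149, 0]]
0.36 [[-0.015, -0.001, -0.023, 0], [-0.028, -0.001, -0.047, 0], [-0.041, -0.002, -0.071, 0], [-0.053, -0.002, -0.095, 0], [-0.064, -0.002, -0.12, 0]]
0.18 [[-0.01, -0.0, -0.025, 0], [-0.019, -0.001, -0.051, 0], [-0.028, -0.001, -0.077, 0], [-0.035, -0.001, -0.103, 0], [-0.041, -0.002, -0.13, 0]]
```

Emit:
{"op": "carry_out", "data": {
  "moves": [
    [-0.048, -0.002, 0.01, 0],
    [-0.097, -0.004, 0.017, 0],
    [-0.146, -0.005, 0.021, 0],
    [-0.195, -0.007, 0.022, 0],
    [-0.245, -0.009, 0.02, 0]
  ]
}}

```text
clock: 49.58
tool_pos: [0.6258, -0.0258, 0.2899]
ee_rot: [0.722, -0.692, -0.001, 0.001]
contact_force: [-2.0, 3.0, -2.1]
gripper_width: 0.0092
finger_force: 20.0
```

Emit:
{"op": "carry_out", "data": {
  "moves": [
    [-0.049, -0.002, -0.006, 0],
    [-0.098, -0.004, -0.014, 0],
    [-0.145, -0.005, -0.026, 0],
    [-0.192, -0.007, -0.042, 0],
    [-0.238, -0.009, -0.06, 0]
  ]
}}

```text
clock: 50.2
tool_pos: [0.567, -0.027, 0.275]
ee_rot: [0.722, -0.692, -0.001, -0.001]
contact_force: [-0.8, 7.1, -3.7]
gripper_width: 0.0092
finger_force: 19.9
```

Emit:
{"op": "carry_out", "data": {
  "moves": [
    [-0.045, -0.002, -0.021, 0],
    [-0.088, -0.003, -0.045, 0],
    [-0.129, -0.005, -0.071, 0],
    [-0.169, -0.006, -0.101, 0],
    [-0.207, -0.008, -0.133, 0]
  ]
}}

```text
clock: 50.82
tool_pos: [0.5159, -0.0282, 0.2417]
ee_rot: [0.722, -0.692, -0.001, -0.002]
contact_force: [1.1, 9.7, -4.3]
gripper_width: 0.0089
finger_force: 19.9
```

Emit:
{"op": "carry_out", "data": {
  "moves": [
    [-0.036, 0, -0.034, 0],
    [-0.069, -0.001, -0.071, 0],
    [-0.1, -0.001, -0.109, 0],
    [-0.128, -0.001, -0.149, 0],
    [-0.128, -0.001, -0.149, 0]
  ]
}}

```text
clock: 51.45
tool_pos: [0.4848, -0.0288, 0.2044]
ee_rot: [0.722, -0.692, -0.0, -0.003]
contact_force: [2.3, 9.3, -4.7]
gripper_width: 0.0091
finger_force: 19.9
```

Emit:
{"op": "carry_out", "data": {
  "moves": [
    [-0.015, 0, -0.023, 0],
    [-0.028, 0, -0.047, 0],
    [-0.041, -0.001, -0.071, 0],
    [-0.053, -0.001, -0.095, 0],
    [-0.064, -0.001, -0.12, 0]
  ]
}}

```text
clock: 52.08
tool_pos: [0.4703, -0.0291, 0.1757]
ee_rot: [0.722, -0.692, 0.001, -0.004]
contact_force: [2.9, 9.6, -4.0]
gripper_width: 0.0094
finger_force: 19.9
```

Emit:
{"op": "carry_out", "data": {
  "moves": [
    [-0.01, 0, -0.025, 0],
    [-0.019, 0, -0.051, 0],
    [-0.025, 0, -0.07, 0],
    [-0.03, 0, -0.085, 0],
    [-0.033, 0, -0.095, 0]
  ]
}}

```text
clock: 52.7
tool_pos: [0.4627, -0.0292, 0.1524]
ee_rot: [0.722, -0.691, 0.002, -0.004]
contact_force: [3.4, 9.1, -4.9]
gripper_width: 0.0095
finger_force: 19.9
```

Emit:
{"op": "carry_out", "data": {
  "moves": [
    [-0.001, 0, -0.007, 0],
    [-0.003, 0, -0.014, 0],
    [-0.004, 0, -0.021, 0],
    [-0.005, 0, -0.027, 0],
    [-0.005, 0, -0.03, 0]
  ]
}}

```text
clock: 53.32
tool_pos: [0.4616, -0.0294, 0.1471]
ee_rot: [0.723, -0.691, 0.002, -0.004]
contact_force: [-2.7, 10.3, 10.7]
gripper_width: 0.009
finger_force: 20.1
```

Emit:
{"op": "carry_out", "data": {
  "moves": [
    [0, 0, -0.004, 0],
    [0, 0, -0.008, 0],
    [0, 0, -0.012, 0]
  ]
}}

```text
clock: 53.7
tool_pos: [0.4614, -0.0295, 0.1456]
ee_rot: [0.723, -0.691, 0.002, -0.004]
contact_force: [-7.1, 10.9, 20.7]
gripper_width: 0.0094
finger_force: 20.1
```

Emit:
{"op": "carry_out", "data": {
  "moves": [
    [0, 0, 0.008, 0],
    [0, 0, 0.014, 0]
  ]
}}

```text
clock: 53.95
tool_pos: [0.4618, -0.0294, 0.1477]
ee_rot: [0.723, -0.691, 0.002, -0.004]
contact_force: [0.7, 8.4, 5.0]
gripper_width: 0.0092
finger_force: 20.1
```

Emit:
{"op": "carry_out", "data": {
  "moves": [
    [0, 0, 0, 0],
    [0, 0, 0, 0],
    [0, 0, 0, 0],
    [0, 0, 0, 0]
  ],
  "gripper": 0.35
}}

```text
clock: 54.45
tool_pos: [0.4584, -0.0316, 0.1449]
ee_rot: [0.722, -0.692, -0.0, 0.0]
contact_force: [-0.6, -0.7, -0.4]
gripper_width: 0.0295
finger_force: 0.0
```

Emit:
{"op": "carry_out", "data": {
  "moves": [
    [0, 0, 0.1, 0],
    [0, 0, 0.3, 0],
    [0, 0, 0.5, 0],
    [0, 0, 0.7, 0],
    [0, 0, 0.7, 0]
  ]
}}

```text
clock: 55.08
tool_pos: [0.4607, -0.0312, 0.3244]
ee_rot: [0.722, -0.692, 0.003, -0.004]
contact_force: [-1.0, -0.6, -0.8]
gripper_width: 0.0306
finger_force: 0.0
```

Emit:
{"op": "carry_out", "data": {
  "moves": [
    [-0.1, -0.25, 0, 0],
    [-0.1, -0.5, 0, 0],
    [-0.1, -0.75, 0, 0],
    [-0.1, -1, 0, 0],
    [-0.1, -1, 0, 0]
  ]
}}

```text
clock: 55.7
tool_pos: [0.4324, -0.2844, 0.3179]
ee_rot: [0.72, -0.694, -0.002, 0.001]
contact_force: [0.1, 0.2, -0.9]
gripper_width: 0.0307
finger_force: 0.0
```

```bash
python3 - <<'E'
from h import *
st(); b=r.read_camera("side"); a=cv2.imread("pics/side0.png")
d=cv2.absdiff(a,b).max(2)
ds=d[225:300,245:325]; print("box region diff px>40:",(ds>40).sum(),"of",ds.size)
for t in["lid_handle","selector_knob"]: print(t,[(round(x["p"],2),np.round(x["xy"]).tolist()) for x in r.spot_in(t,"side")][:2])
tp=r.read_camera("top"); a=cv2.imread("pics/top0.png"); m=(cv2.absdiff(a,tp).max(2)>45).astype(np.uint8); m=cv2.morphologyEx(m,cv2.MORPH_OPEN,np.ones((3,3),np.uint8))
n,_,s,c=cv2.connectedComponentsWithStats(m)
for i in range(1,n):
    if s[i,4]>12: print(s[i].tolist(),c[i].round())
E
```

```text
55.7 [ 0.4324 -0.2844  0.3179] yhead 2.1 w 0.0307 F [ 0.1  0.2 -0.9]
box region diff px>40: 28 of 6000
lid_handle [(0.86, [290.0, 241.0]), (0.74, [283.0, 258.0])]
selector_knob [(0.63, [252.0, 255.0]), (0.29, [206.0, 255.0])]
[243, 199, 155, 165, 8274] [313. 267.]
[327, 225, 34, 20, 481] [341. 235.]
[398, 232, 7, 23, 125] [401. 243.]
[121, 245, 28, 15, 165] [136. 251.]
[145, 274, 27, 14, 162] [159. 281.]
[414, 280, 26, 14, 258] [426. 287.]
[457, 286, 64, 61, 1836] [489. 315.]
[300, 289, 6, 13, 64] [302. 295.]
[293, 294, 175, 126, 6971] [378. 346.]
[299, 303, 4, 5, 18] [301. 305.]
[451, 338, 109, 77, 3745] [512. 379.]
[410, 340, 72, 65, 1025] [439. 368.]
[155, 353, 76, 67, 1888] [201. 398.]
[283, 358, 47, 55, 1525] [306. 385.]
[229, 360, 47, 60, 1355] [254. 395.]
[339, 390, 4, 4, 15] [341. 392.]
[310, 405, 34, 15, 295] [327. 414.]
[220, 410, 6, 10, 44] [223. 415.]
[353, 411, 19, 9, 105] [363. 416.]
[277, 416, 4, 4, 14] [279. 418.]
```

```bash
python3 -c "
from station import r
print(r.sign_off())"
```

```text
the job is handed in; nothing more can be done
None
```

The job is handed in at about 56 s: I found three spent tubes (red, green and violet), and all three are in the waste box. I flipped the selector back to free with the lid up and eased the lid shut. A final side picture shows the box as it was at the start.

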